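# Shut down the stained-glass bench: close the jars, sweep the cullet, hang up the scraper

## Robot

A 6-joint arm with a two-finger parallel gripper is mounted at the origin on the work surface. World frame = base frame: x ahead of the robot, y to its left, z up, the work surface at z = 0. Lengths are in m, angles in rad, forces in N, time in s.
With the tool pointing down it reaches from about 0.325 to 0.9 m from the base axis. Payload 6.1 kg.
Tool frame: the origin (TCP) lies midway between the tips of the shut fingers; the grasp point (between the pads) lies 19 mm behind it (bot.tcp_to_grasp is the distance from the TCP to the grasp point, in m); y points along the fingers, x is the direction in which the jaws open and shut, and the axes are right-handed (so a half turn about y gives the same grasp; the last joint's range is limited). The gripper opens to 87 mm and grips with 3 to 60 N. Pads are 19 mm wide; open, the fingers measure 117 mm over their backs; the gripper's body (75 mm by 190 mm) begins 51 mm behind the grasp point.
Start: joints at [-1.347, 0.22, 1.526, -0, 1.395, -0.126], TCP at [0.214, -0.587, 0.223] pointing down, gripper open.
Joint ranges: [-2.98, 2.98], [-0.91, 2.08], [0.09, 2.57], [-1.24, 4.39], [0.2, 2.65], [-2.68, 2.68]. Speed limits (rad/s): [2.57, 2.57, 3.01, 3.14, 3.14, 3.14].

## Interface

Orientations are given as a unit quaternion [w, x, y, z].
In Python, from workcell import monitor, cams, ticket, bot gives the robot as it stands.
- The arm moves only by the tool carry_out, never from a script. Its arguments are lists of equal length, an entry for each row: "offset": the shift along the tool's x, y, z in m, a list of three; "delta_rot": the turn, a rotation vector about the tool's x, y, z in rad, a list of three. A call has 1 to 10 rows; each row shifts and turns the commanded pose from where the row before left it, along the tool's axes as they then stand; what a row does not reach is not made up. A row lasts 1/8 s, in which the tool goes at most 62.5 mm and 10.7 degrees, less where a joint would pass 70% of its speed; a pose out of reach is approached as far as the arm can. A call is refused whole if a number of a shift passes 0.0625 or a number of a turn 0.188, either way. A call with a gripper value outside its range is refused whole. "gripper" is the opening, from 0 (shut) to 1 (fully open), set as the call begins (left out, the last holds). The fingers move at their own pace and stop on an object; "squeeze" is the grip in N (left out, the last holds). Time passes only in rows, so rows that do not move let the fingers close. It gives the time, the measured TCP pose, the force and the opening at its end, in the units of the state.
- monitor.state(): the state, without advancing time (a new reading comes with each control period).
- cams.camera(name): name is "side" or "top" or "wrist"; returns a dict with "img" (480x640x3 uint8, red, green, blue), "fov_y" (degrees; the focal length in pixels is half the picture's height over the tangent of half this angle, whatever the lens; pixels are square), "cx", "cy" (the principal point, pixels), "view" (4x4, takes a point from world to camera coordinates). Camera axes: x right, y up, looking along -z (the intrinsics and any distortion apply to the point x, -y, -z); pixel columns grow to the right and rows downward; lengths in m; the calibration is good to about 2 mm. A picture is of the moment at which its call begins. There is no depth.
- ticket.close_job(): hands the job in, once; it reports no verdict.
The state is a dict: "t": time; "joints": joint angles; "joint_velocities": joint speeds; "joint_torque": joint torques, N m; "position": TCP position; "eef_rot": TCP orientation; "contact_force": force on the tool from outside, world axes, zero at the start; "ft_torque": the same for the moment, N m; "grip_width": finger opening in m.
Only numpy, scipy, OpenCV 4.12 (cv2) and the standard library are available. Lean on these libraries where they do the work, as an engineer would, in place of code of your own. Each camera call takes 0.05 s, during which the arm holds its last target.

## Task

Close up the glass-cutting station: first screw the caps of both jars, flux and patina, fully home so that no splinter gets in, then take the scraper by its handle and push every glass offcut off the light box over its open edge into the scrap tray. The glass is sharp, so move it only with the scraper and never touch it with the gripper; finish by hanging the scraper by its handle over both prongs of the red hook, let it go, and leave everything else on the bench where it is.

Things in the scene. Friction and masses are not known exactly. Their poses are not given: they have to be found in the camera images.
- lightbox: fixed light box, white top: 220 mm deep (x, away from robot) x 310 mm long (y); top 45 mm above its origin, which lies on the table under the box's centre. Wooden battens 10 mm wide, 8 mm high run inside the outline along the +x, -x and +y edges, 200 mm clear between the long ones. The -y edge (y = -155 mm) is open and flush, with a scrap tray clipped to it. Does not move
- tray (a point): centre of the inner floor of the dark steel glass-scrap tray fixed to the light box's open edge (same axes as the light box, at its y = -205 mm, 4 mm above the table). The tray reaches from the box's edge at y = -155 to -260 mm and is 220 mm long in x; walls 4 mm thick, rim 38 mm above the table, so lower than the box
- scraper: hand scraper, about 280 g: block 34 (x) x 130 (y) x 30 mm high with flat black rubber underside; over it an arched blue handle: straight grip bar 16 x 16 mm in section, along y, 130 mm long, on a 12 mm wide leg at each end; arch opening 106 mm wide, 38 mm high. Overall height 84 mm. Both faces alike. Starts standing on its rubber. Origin: centre of the underside, z up
- scraper_bar (a point): centre of the scraper's grip bar, 76 mm above its underside; same axes as the scraper
- glass1: loose red glass offcut, a thick flat shard about 30 x 21 mm, 9 mm thick, 16 g; origin at the centre of its underside. Absent (None) in some starts
- glass2: loose blue glass offcut, a thick flat shard about 30 x 21 mm, 9 mm thick, 16 g; origin at the centre of its underside. Absent (None) in some starts
- glass3: loose green glass offcut, a thick flat shard about 30 x 21 mm, 9 mm thick, 16 g; origin at the centre of its underside. Absent (None) in some starts
- glass4: loose amber glass offcut, a thick flat shard about 30 x 21 mm, 9 mm thick, 16 g; origin at the centre of its underside. Absent (None) in some starts
- glass5: loose violet glass offcut, a thick flat shard about 30 x 21 mm, 9 mm thick, 16 g; origin at the centre of its underside. Absent (None) in some starts
- glass6: loose teal glass offcut, a thick flat shard about 30 x 21 mm, 9 mm thick, 16 g; origin at the centre of its underside. Absent (None) in some starts
- glass7: loose pink glass offcut, a thick flat shard about 30 x 21 mm, 9 mm thick, 16 g; origin at the centre of its underside. Absent (None) in some starts
- caddy: fixed wooden caddy 190 mm (x) x 80 mm (y), rim 32 mm high, holding two fixed upright jars of 50 mm diameter: amber glass with the yellow cap (flux) at x = -50 mm, white plastic with the black cap (patina) at x = +50 mm. Origin on the table under its centre. Does not move
- fluxcap (a joint): turn of the flux jar's yellow screw cap, rad: 0 = fully home (stop); grows anticlockwise seen from above as it is unscrewed, up to 4.5. Stays where it is left (friction 0.05 N m), rises 1 mm per rad on its thread. Home: the red line on the cap points in the caddy's -y direction, at the white mark on the caddy rim
- fluxcap_top (a point): centre of the top of the yellow cap (56 mm diameter, 18 mm high; its top is 86 mm above the table when home); the jar below is slimmer than the cap
- patinacap (a joint): the same for the black screw cap of the patina jar (its line is white): 0 = fully home, grows anticlockwise from above as it is unscrewed
- patinacap_top (a point): centre of the top of the black cap (56 mm diameter, 18 mm high)
- toolpanel: fixed upright white wire-grid tool panel 260 mm wide (y), 205 mm high, 8 mm thick, on feet; origin on the table under the middle of its front face, which looks along -x. A red double-prong hook stands out of the front: two prongs, 8 mm diameter, at y = -36 and +36 mm, axes 190 mm above the table, 75 mm long towards -x, each with an upturned tip reaching 210 mm. Flat tools hang beside it
- hook_seat (a point): point midway between the two prongs, level with their upper side (194 mm above the table), 45 mm in front of the panel; same axes as the tool panel. When the scraper hangs, its bar lies along this frame's y across both prongs, bar centre 8 mm above this point
- spongedish: bystander: white dish with a yellow sponge, 60 x 90 x 16 mm
- foilroll: bystander: roll of copper foil, 64 mm diameter, 10 mm high
- redlid: bystander: red plastic lid, 60 mm diameter, 12 mm high
- brushjar: bystander: glass jar with brushes, 70 mm diameter, 200 mm high
- scissors: bystander: scissors with blue handles, 150 mm long, 10 mm high
- glasscutter: bystander: brass glass cutter, 170 mm long, 12 mm high

How it is judged:
On the way, in this order (a step that is already met when the one before it is completed fails the run):
1. both jar caps are screwed home (within 0.12 rad of the stop) (value of joint each of fluxcap, patinacap below 0.12 rad), for 0.2 s.
2. every glass offcut lies in the scrap tray (y of glass1 in the frame of lightbox between -0.26 and -0.15 m and x of glass1 in the frame of lightbox between -0.11 and 0.11 m and z of each of glass1, glass2, glass3, glass4, glass5, glass6, glass7 in the frame of lightbox below 0.044 m and y of glass2 in the frame of lightbox between -0.26 and -0.15 m and x of glass2 in the frame of lightbox between -0.11 and 0.11 m and y of glass3 in the frame of lightbox between -0.26 and -0.15 m and x of glass3 in the frame of lightbox between -0.11 and 0.11 m and y of glass4 in the frame of lightbox between -0.26 and -0.15 m and x of glass4 in the frame of lightbox between -0.11 and 0.11 m and y of glass5 in the frame of lightbox between -0.26 and -0.15 m and x of glass5 in the frame of lightbox between -0.11 and 0.11 m and y of glass6 in the frame of lightbox between -0.26 and -0.15 m and x of glass6 in the frame of lightbox between -0.11 and 0.11 m and y of glass7 in the frame of lightbox between -0.26 and -0.15 m and x of glass7 in the frame of lightbox between -0.11 and 0.11 m), for 0.3 s.
At the end, for the whole second after the job is handed in: both caps within 0.12 rad of fully home; every offcut inside the scrap tray, below the light box's top; the scraper hangs at rest by its bar on both prongs of the red hook, bar centred between them within 22 mm, upright within 20 degrees (all of step 1 and all of step 2 and x of scraper_bar in the frame of hook_seat between -0.035 and 0.045 m and y of scraper_bar in the frame of hook_seat between -0.022 and 0.022 m and z of scraper_bar in the frame of hook_seat between 0 and 0.016 m and angle between scraper's own z axis and vertical below 0.35 rad and contact force between scraper and toolpanel above 0.5 N and linear speed of scraper below 0.03 m/s); the robot touches nothing.
It fails at once if the gripper's fingers touch the glass (contact force between the fingers and glass1 above 0.5 N or contact force between the fingers and glass2 above 0.5 N or contact force between the fingers and glass3 above 0.5 N or contact force between the fingers and glass4 above 0.5 N or contact force between the fingers and glass5 above 0.5 N or contact force between the fingers and glass6 above 0.5 N or contact force between the fingers and glass7 above 0.5 N).
It fails at once if a bystander is displaced by more than 30 mm (distance of any of spongedish, foilroll, redlid, brushjar, scissors, glasscutter from where it was at the start of the episode above 0.03 m).
Of glass1, glass2, glass3, glass4, glass5, glass6, glass7 only 4 to 7 are there at a start; the rules pass over those that are not, and their reading is None.
At some moment in a run one of scraper, glass1, glass2, glass3, glass4, glass5, glass6, glass7 may be knocked a few centimetres aside while the robot is not near it.
Once in a run the grip may slacken for a moment while it holds something.
It also fails if it takes over 192 s, if anything falls off the work surface, if the arm or the gripper's body presses on something with over 40 N, if the wrist force passes 120 N, or if a joint passes its speed limit or range.

## Working session

There is one attempt and no reset: what is moved stays moved. The work goes in short steps, Python scripts to look and compute and a tool call to move; the robot and the scene stay as the last step left them, time stands still between calls to the robot, and variables do not carry over. Pictures are saved under pics/ and viewed, and the job is handed in when it is done.

Besides the shell and the picture viewer there is one more tool, called after ">>>" by a JSON object that holds its "op" and its "data", one argument or row to a line. carry_out: Moves the arm, as the interface text tells. Its arguments: {"type":"object","properties":{"offset":{"type":"array","items":{"type":"array","items":{"type":"number"}}},"delta_rot":{"type":"array","items":{"type":"array","items":{"type":"number"}}},"gripper":{"type":"number"},"squeeze":{"type":"number"}},"required":["offset","delta_rot"]}

```bash
ls; mkdir -p pics; python3 - <<'E'
from workcell import monitor, cams, ticket, bot
import cv2
print(monitor.state())
for n in ["side","top","wrist"]:
    c=cams.camera(n); cv2.imwrite(f"pics/{n}0.png",c["img"][:,:,::-1]); print(n,{k:v for k,v in c.items() if k!="img"})
print([a for a in dir(bot) if a[0]!='_'])
E
```

```text
pics
{'t': 0.0, 'joints': array([-1.34708722e+00,  2.21193363e-01,  1.52761193e+00, -1.32980436e-05,
        1.39474954e+00, -1.26085151e-01]), 'joint_velocities': array([-0.000832  ,  0.00028243,  0.00042178, -0.00141751,  0.00016269,
        0.00110146]), 'joint_torque': array([ 2.20785370e-05, -4.94613469e+01, -3.87376928e+01,  6.99390541e-02,
        5.69853990e-02, -1.63203172e-04]), 'position': array([ 0.21404891, -0.58652629,  0.22145716]), 'eef_rot': array([ 0.57983843, -0.57891324,  0.40588493, -0.40485093]), 'contact_force': array([ 0.30953273, -0.00853751, -0.66636815]), 'ft_torque': array([-0.03063183, -0.02316451,  0.00525231]), 'grip_width': 0.0869273854602583}
side {'fov_y': 52.02888668706234, 'cx': 317.47657137789395, 'cy': 242.63861470174567, 'view': array([[ 0.96578396, -0.25928635, -0.00565055, -0.53694973],
       [ 0.19419415,  0.70854544,  0.67841874, -0.20780021],
       [-0.17190105, -0.65630324,  0.73465372, -1.39913359],
       [ 0.        ,  0.        ,  0.        ,  1.        ]])}
top {'fov_y': 46.278215265339824, 'cx': 329.73281511518417, 'cy': 236.87461550961135, 'view': array([[ 8.01789904e-04, -9.99922735e-01, -1.24048890e-02,
         1.11924993e-02],
       [ 9.87392794e-01, -1.17191512e-03,  1.58284863e-01,
        -5.69714868e-01],
       [-1.58287170e-01, -1.23754092e-02,  9.87315563e-01,
        -1.48151116e+00],
       [ 0.00000000e+00,  0.00000000e+00,  0.00000000e+00,
         1.00000000e+00]])}
wrist {'fov_y': 59.02236978629838, 'cx': 318.09820765423973, 'cy': 240.80977732727175, 'view': array([[ 0.34315837, -0.93927399, -0.00258912, -0.62351777],
       [ 0.90890288,  0.33275527, -0.25133541,  0.03066283],
       [ 0.23693436,  0.08389459,  0.96789659, -0.38940417],
       [ 0.        ,  0.        ,  0.        ,  1.        ]])}
['Unreachable', 'tcp_to_grasp']
```

View pics/side0.png

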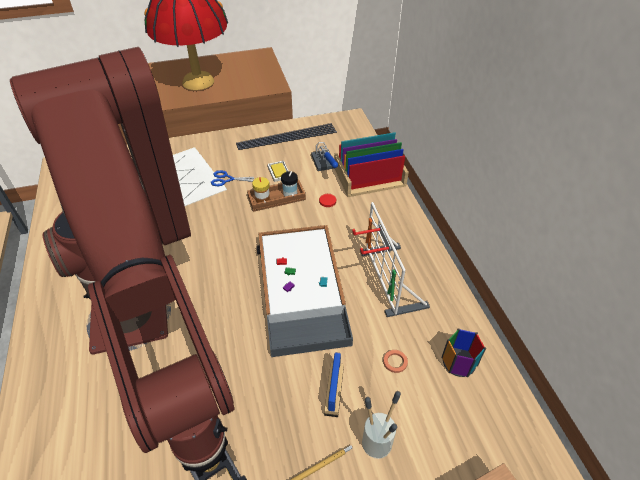

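View pics/top0.png

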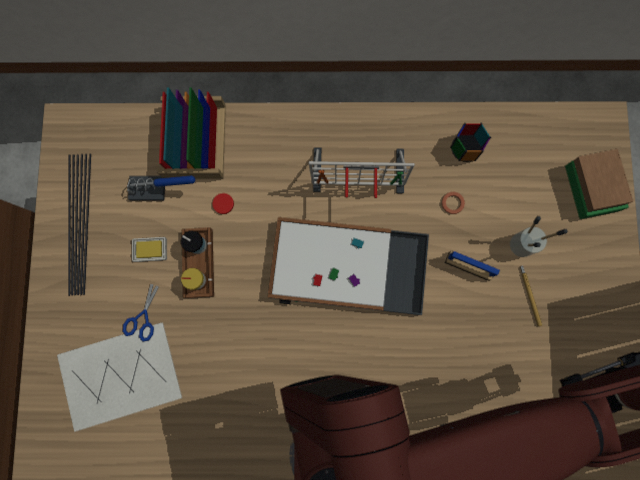

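View pics/wrist0.png

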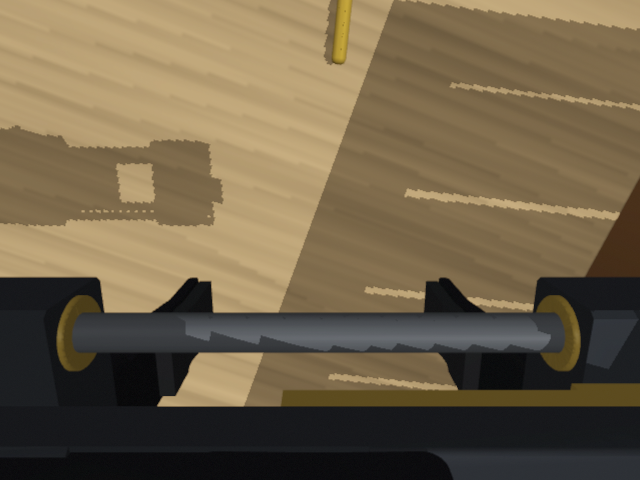

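```bash
cat > h.py <<'E'
from workcell import monitor, cams, ticket, bot
import cv2, numpy as np
from scipy.spatial.transform import Rotation as R
def rot(q): return R.from_quat([q[1],q[2],q[3],q[0]])
def ray(c,u,v):
    f=240/np.tan(np.radians(c["fov_y"])/2)
    V=c["view"]; d=np.array([(u-c["cx"])/f,-(v-c["cy"])/f,-1.])
    o=-V[:3,:3].T@V[:3,3]; return o,V[:3,:3].T@d
def cast(c,u,v,z):
    o,d=ray(c,u,v); return o+d*(z-o[2])/d[2]
def proj(c,p):
    f=240/np.tan(np.radians(c["fov_y"])/2)
    q=c["view"]@np.append(p,1); return np.array([c["cx"]+f*q[0]/-q[2], c["cy"]-f*q[1]/-q[2]])
def two(c1,p1,c2,p2):
    o1,d1=ray(c1,*p1);o2,d2=ray(c2,*p2)
    A=np.stack([d1,-d2],1); s=np.linalg.lstsq(A,o2-o1,rcond=None)[0]
    a=o1+d1*s[0];b=o2+d2*s[1]; return (a+b)/2, np.linalg.norm(a-b)
def crop(c,x0,y0,x1,y1,k,fn):
    im=c["img"][y0:y1,x0:x1,::-1]; cv2.imwrite(fn,cv2.resize(im,None,fx=k,fy=k,interpolation=cv2.INTER_CUBIC))
def masks(c,lo,hi,minA=8):
    h=cv2.cvtColor(c["img"],cv2.COLOR_RGB2HSV); m=cv2.inRange(h,np.array(lo),np.array(hi))
    n,l,s,ce=cv2.connectedComponentsWithStats(m); return m,[(s[i],ce[i]) for i in range(1,n) if s[i,4]>=minA]
def rel(target_dir=None):
    s=monitor.state(); return s,rot(s["eef_rot"]).as_matrix()
E
python3 - <<'E'
from h import *
s,M=rel(); print(M.round(3))
t=cams.camera("top"); d=cams.camera("side")
crop(t,170,220,230,310,6,"pics/t_caddy.png")
crop(t,260,210,440,330,4,"pics/t_box.png")
crop(t,430,230,520,300,6,"pics/t_scr.png")
crop(t,290,130,430,210,5,"pics/t_hook.png")
crop(d,230,160,320,220,7,"pics/s_caddy.png")
crop(d,330,190,440,330,4,"pics/s_hook.png")
crop(d,310,340,360,420,6,"pics/s_scr.png")
E
```

```text
[[ 0.343 -0.     0.939]
 [-0.939  0.001  0.343]
 [-0.002 -1.     0.   ]]
```

View pics/t_caddy.png

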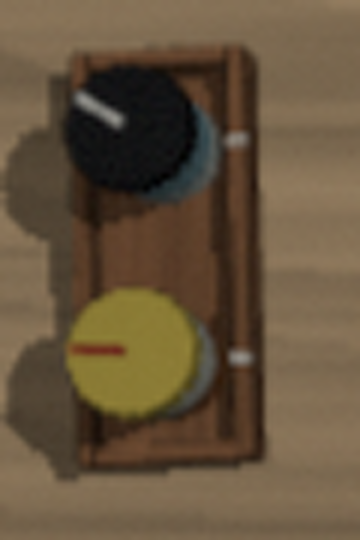

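View pics/t_box.png

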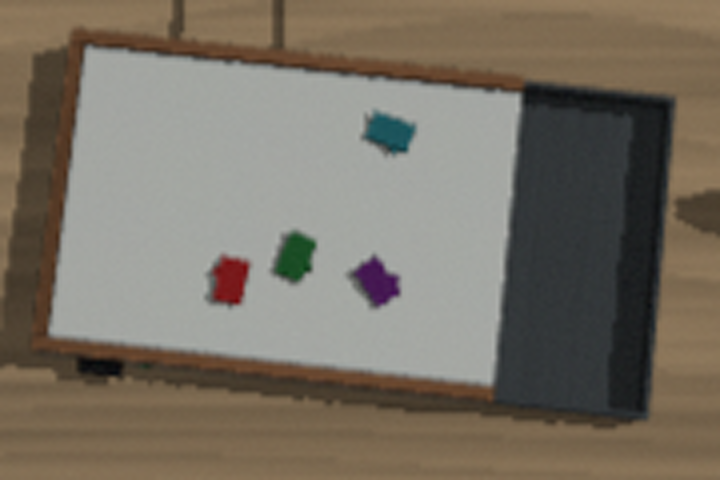

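View pics/t_scr.png

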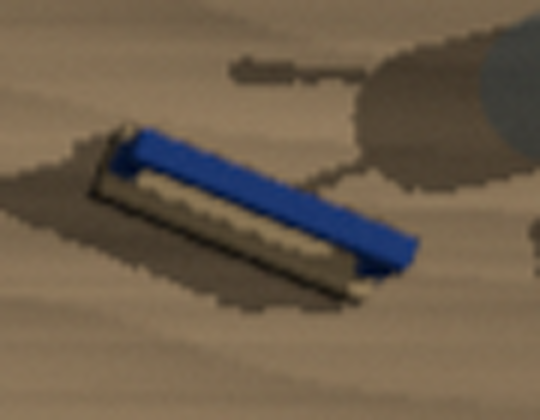

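View pics/t_hook.png

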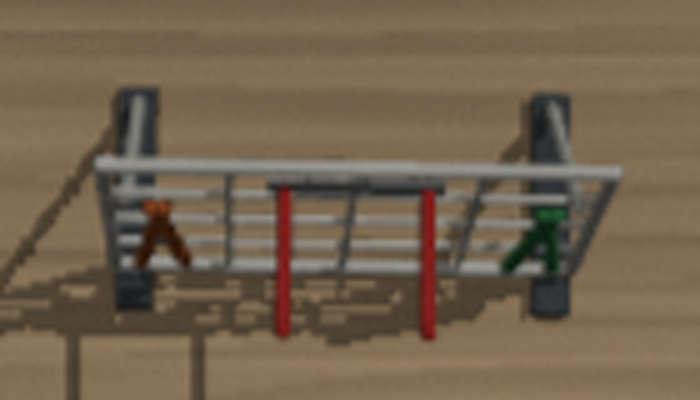

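View pics/s_caddy.png

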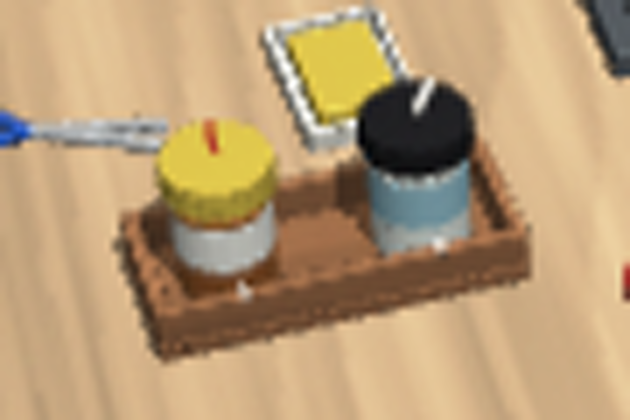

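View pics/s_hook.png

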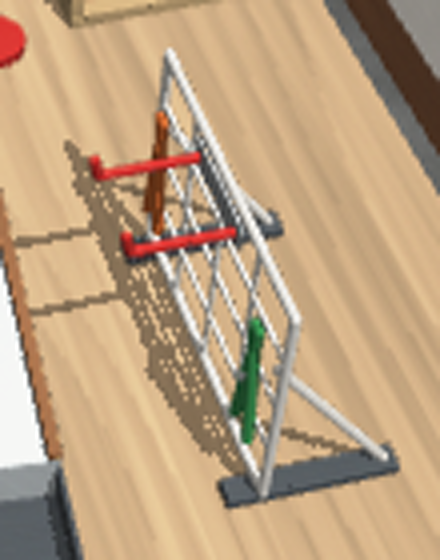

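View pics/s_scr.png

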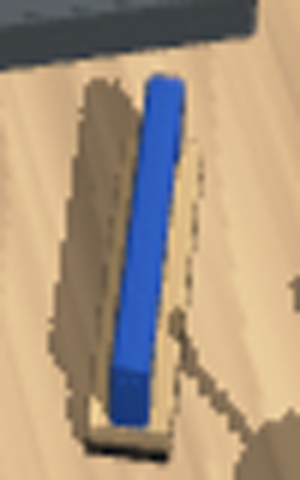

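```bash
python3 - <<'E'
from h import *
t=cams.camera("top"); d=cams.camera("side")
# yellow cap
def comp(c,lo,hi,x0,y0,x1,y1):
    m,_=masks(c,lo,hi); z=np.zeros_like(m); z[y0:y1,x0:x1]=m[y0:y1,x0:x1]
    n,l,s,ce=cv2.connectedComponentsWithStats(z); i=1+np.argmax(s[1:,4]); 
    cn=max(cv2.findContours((l==i).astype(np.uint8),0,1)[0],key=cv2.contourArea)[:,0]
    return ce[i],s[i],cn
y=comp(t,(20,120,60),(35,255,255),170,260,215,300); print("yel",y[:2], cv2.minEnclosingCircle(y[2]))
b=comp(t,(0,0,0),(180,255,45),176,225,210,255); print("blk",b[:2],cv2.minEnclosingCircle(b[2]))
print("yel",cast(t,*y[0],.088),"blk",cast(t,*b[0],.088))
for n,(u,v) in dict(homeF=(210.2,279.5),homeP=(209.3,243.4)).items(): print(n,cast(t,u,v,.032))
# glass
for n,lo,hi in [("red",(0,150,60),(6,255,255)),("green",(50,120,30),(75,255,255)),("teal",(88,120,40),(100,255,255)),("violet",(135,100,30),(160,255,255)),("blue",(105,120,40),(130,255,255)),("amber",(8,190,120),(30,255,255)),("pink",(160,60,100),(175,255,255))]:
    m,cs=masks(t,lo,hi)
    for s,ce in cs:
        if 270<ce[0]<430 and 215<ce[1]<315: print(n,s[4],ce.round(1),cast(t,*ce,.054).round(4))
# box: tops corners from crop (x/4+260,y/4+210) 
for n,(u,v) in dict(A=(76,31),B=(33,346),C=(522,82),D=(496,398)).items():
    print(n,cast(t,u/4+260,v/4+210,.053 if n in'AB' else .0515).round(4))
for n,(u,v) in dict(T1=(672,96),T2=(646,418)).items(): print(n,cast(t,u/4+260,v/4+210,.038).round(4))
# scraper
sb=comp(t,(105,120,40),(130,255,255),430,230,520,300); r=cv2.minAreaRect(sb[2]); print(sb[:2],r)
bx=cv2.boxPoints(r); print("scr box",[cast(t,*p,.084).round(4) for p in bx], cast(t,*r[0],.084))
# hook prongs from crop 5x +(290,130)
for n,(u,v) in dict(L0=(284,190),L1=(283,335),R0=(428,190),R1=(428,335)).items():
    print(n,cast(t,u/5+290,v/5+130,.198 if '0' in n else .21).round(4))
E
```

```text
yel (array([191.97587131, 278.43431635]), array([181, 268,  22,  22, 373], dtype=int32)) ((191.5625, 278.4375), 11.424101829528809)
blk (array([191.75725594, 241.68337731]), array([181, 231,  23,  24, 379], dtype=int32)) ((193.5, 242.5), 14.916534423828125)
yel [0.45308197 0.37129884 0.088     ] blk [0.55043835 0.37574934 0.088     ]
homeF [0.45495122 0.3359984  0.032     ]
homeP [0.55412139 0.34190584 0.032     ]
red 40 [317.1 280. ] [0.4518 0.0447 0.054 ]
green 66 [333.6 273.9] [0.468  0.0007 0.054 ]
teal 68 [357.2 242.9] [ 0.5518 -0.0631  0.054 ]
violet 66 [354.1 279.9] [ 0.4519 -0.0541  0.054 ]
A [0.6214 0.1492 0.053 ]
B [0.4079 0.1746 0.053 ]
C [ 0.586  -0.1536  0.0515]
D [ 0.3737 -0.133   0.0515]
T1 [ 0.5785 -0.257   0.038 ]
T2 [ 0.3609 -0.2338  0.038 ]
(array([474.51546392, 262.95189003]), array([449, 252,  50,  24, 291], dtype=int32)) ((473.6683044433594, 263.59417724609375), (51.3916015625, 8.561511993408203), 22.52056312561035)
scr box [array([ 0.5077, -0.3009,  0.084 ]), array([ 0.5287, -0.3102,  0.084 ]), array([ 0.4767, -0.4323,  0.084 ]), array([ 0.4559, -0.4228,  0.084 ])] [ 0.49216378 -0.36672859  0.084     ]
L0 [ 0.719  -0.0332  0.198 ]
L1 [ 0.6422 -0.0322  0.21  ]
R0 [ 0.7188 -0.1049  0.198 ]
R1 [ 0.642  -0.1032  0.21  ]
```

```bash
cat > plan.py <<'E'
from h import *
import sys, json
def mat(yaw):
    c,s=np.cos(yaw),np.sin(yaw); return np.array([[c,0,-s],[s,0,c],[0,-1,0]])
def curyaw():
    M=rot(monitor.state()["eef_rot"]).as_matrix(); return np.arctan2(M[1,0],M[0,0])
def plan(wps, polar=False, start=None):
    """wps: list of (x,y,z,yaw,n). yaw continuous (abs rad); None keeps."""
    s=monitor.state(); p=np.array(s["position"]); M=rot(s["eef_rot"]).as_matrix()
    if start is not None: p=np.array(start,float)
    yaw=np.arctan2(M[1,0],M[0,0]); rows=[]
    nom_p,nom_y=p.copy(),yaw
    for x,y,z,yw,n in wps:
        if yw is None: yw=nom_y
        a0,a1=np.arctan2(nom_p[1],nom_p[0]),np.arctan2(y,x); r0,r1=np.hypot(*nom_p[:2]),np.hypot(x,y)
        for k in range(1,n+1):
            f=k/n
            if polar:
                a=a0+f*(a1-a0); r=r0+f*(r1-r0); q=np.array([r*np.cos(a),r*np.sin(a),nom_p[2]+f*(z-nom_p[2])])
            else: q=nom_p+f*(np.array([x,y,z])-nom_p)
            T=mat(nom_y+f*(yw-nom_y))
            o=(M.T@(q-p)).round(4); w=R.from_matrix(M.T@T).as_rotvec().round(3)
            rows.append((o,w)); p=p+M@o; M=M@R.from_rotvec(w).as_matrix()
        nom_p,nom_y=np.array([x,y,z]),yw
    for i in range(0,len(rows),10):
        ch=rows[i:i+10]
        print(json.dumps({"offset":[(o+0).tolist() for o,_ in ch],"delta_rot":[(w+0).tolist() for _,w in ch]}))
    print("max shift",max(np.abs(o).max() for o,_ in rows),"turn",max(np.abs(w).max() for _,w in rows), "norms",max(np.linalg.norm(o) for o,_ in rows))
def st():
    s=monitor.state(); print("t",round(s["t"],2),"p",s["position"].round(4),"yaw",round(curyaw(),4),"q",s["joints"].round(2),"F",s["contact_force"].round(1),"g",round(s["grip_width"],4))
E
python3 - <<'E'
from plan import *
st()
plan([(.35,-.42,.30,-1.22+.5,5),(.453,.371,.22,2.336,18)],polar=True)
E
```

```text
t 0.35 p [ 0.2142 -0.587   0.2223] yaw -1.221 q [-1.35  0.22  1.53  0.    1.39 -0.13] F [-0.7  0.2  0.2] g 0.087
{"offset": [[-0.0171, -0.0155, 0.042], [-0.0158, -0.0156, 0.0414], [-0.0145, -0.0155, 0.0408], [-0.0132, -0.0155, 0.0402], [-0.0121, -0.0156, 0.0395], [0.0075, 0.0045, 0.047], [0.0114, 0.0044, 0.0464], [0.0152, 0.0045, 0.0455], [0.019, 0.0045, 0.0442], [0.0227, 0.0044, 0.0426]], "delta_rot": [[0.0, -0.1, 0.0], [0.0, -0.1, 0.0], [0.0, -0.101, 0.0], [0.0, -0.1, 0.0], [0.0, -0.1, 0.0], [0.0, -0.17, 0.0], [0.0, -0.17, 0.0], [0.0, -0.169, 0.0], [0.0, -0.17, 0.0], [0.0, -0.17, 0.0]]}
{"offset": [[0.0263, 0.0045, 0.0408], [0.0297, 0.0044, 0.0386], [0.0329, 0.0045, 0.0362], [0.0358, 0.0045, 0.0335], [0.0387, 0.0044, 0.0305], [0.0413, 0.0045, 0.0272], [0.0435, 0.0045, 0.0239], [0.0455, 0.0044, 0.0203], [0.0472, 0.0045, 0.0165], [0.0486, 0.0045, 0.0126]], "delta_rot": [[0.0, -0.17, 0.0], [0.0, -0.169, 0.0], [0.0, -0.17, 0.0], [0.0, -0.17, 0.0], [0.0, -0.17, 0.0], [0.0, -0.17, 0.0], [0.0, -0.169, 0.0], [0.0, -0.17, 0.0], [0.0, -0.17, 0.0], [0.0, -0.17, 0.0]]}
{"offset": [[0.0496, 0.0044, 0.0085], [0.0504, 0.0045, 0.0045], [0.0508, 0.0045, 0.0002]], "delta_rot": [[0.0, -0.169, 0.0], [0.0, -0.17, 0.0], [0.0, -0.17, 0.0]]}
max shift 0.0508 turn 0.17 norms 0.050999313720872755
```

```bash
sed -i 's/round(4); w=/round(3); w=/; s/as_rotvec().round(3)/as_rotvec().round(2)/' plan.py
python3 - <<'E'
from plan import *
plan([(.35,-.42,.30,-1.22+.5,5),(.453,.371,.22,2.336,18)],polar=True)
E
```

```text
{"offset": [[-0.017, -0.016, 0.042], [-0.016, -0.015, 0.041], [-0.014, -0.016, 0.041], [-0.014, -0.015, 0.04], [-0.012, -0.016, 0.04], [0.008, 0.005, 0.047], [0.011, 0.004, 0.046], [0.015, 0.005, 0.046], [0.019, 0.004, 0.044], [0.023, 0.005, 0.043]], "delta_rot": [[0.0, -0.1, 0.0], [0.0, -0.1, 0.0], [0.0, -0.1, 0.0], [0.0, -0.1, 0.0], [0.0, -0.1, 0.0], [0.0, -0.17, 0.0], [0.0, -0.17, 0.0], [0.0, -0.17, 0.0], [0.0, -0.17, 0.0], [0.0, -0.17, 0.0]]}
{"offset": [[0.026, 0.004, 0.04], [0.03, 0.005, 0.039], [0.033, 0.004, 0.036], [0.036, 0.004, 0.034], [0.038, 0.005, 0.03], [0.042, 0.004, 0.027], [0.043, 0.005, 0.024], [0.046, 0.004, 0.02], [0.047, 0.005, 0.017], [0.049, 0.004, 0.012]], "delta_rot": [[0.0, -0.17, 0.0], [0.0, -0.17, 0.0], [0.0, -0.17, 0.0], [0.0, -0.17, 0.0], [0.0, -0.17, 0.0], [0.0, -0.17, 0.0], [0.0, -0.17, 0.0], [0.0, -0.17, 0.0], [0.0, -0.17, 0.0], [0.0, -0.17, 0.0]]}
{"offset": [[0.049, 0.005, 0.009], [0.051, 0.004, 0.004], [0.05, 0.005, 0.0]], "delta_rot": [[0.0, -0.17, 0.0], [0.0, -0.17, 0.0], [0.0, -0.17, 0.0]]}
max shift 0.051 turn 0.17 norms 0.051312766442669994
```

>>> {"op": "carry_out", "data": {
  "offset": [
    [-0.017, -0.016, 0.042],
    [-0.016, -0.015, 0.041],
    [-0.014, -0.016, 0.041],
    [-0.014, -0.015, 0.04],
    [-0.012, -0.016, 0.04],
    [0.008, 0.005, 0.047],
    [0.011, 0.004, 0.046],
    [0.015, 0.005, 0.046],
    [0.019, 0.004, 0.044],
    [0.023, 0.005, 0.043]
  ],
  "delta_rot": [
    [0.0, -0.1, 0.0],
    [0.0, -0.1, 0.0],
    [0.0, -0.1, 0.0],
    [0.0, -0.1, 0.0],
    [0.0, -0.1, 0.0],
    [0.0, -0.17, 0.0],
    [0.0, -0.17, 0.0],
    [0.0, -0.17, 0.0],
    [0.0, -0.17, 0.0],
    [0.0, -0.17, 0.0]
  ],
  "gripper": 1
}}

```text
t: 1.6
position: [0.5048, -0.2369, 0.2775]
eef_rot: [-0.705, 0.706, 0.048, -0.047]
contact_force: [-0.8, 0.1, -0.9]
grip_width: 0.0875
```

>>> {"op": "carry_out", "data": {
  "offset": [
    [0.026, 0.004, 0.04],
    [0.03, 0.005, 0.039],
    [0.033, 0.004, 0.036],
    [0.036, 0.004, 0.034],
    [0.038, 0.005, 0.03],
    [0.042, 0.004, 0.027],
    [0.043, 0.005, 0.024],
    [0.046, 0.004, 0.02],
    [0.047, 0.005, 0.017],
    [0.049, 0.004, 0.012]
  ],
  "delta_rot": [
    [0.0, -0.17, 0.0],
    [0.0, -0.17, 0.0],
    [0.0, -0.17, 0.0],
    [0.0, -0.17, 0.0],
    [0.0, -0.17, 0.0],
    [0.0, -0.17, 0.0],
    [0.0, -0.17, 0.0],
    [0.0, -0.17, 0.0],
    [0.0, -0.17, 0.0],
    [0.0, -0.17, 0.0]
  ]
}}

```text
t: 2.85
position: [0.527, 0.241, 0.2334]
eef_rot: [-0.43, 0.43, 0.561, -0.561]
contact_force: [1.5, 1.3, 0.1]
grip_width: 0.0871
```

>>> {"op": "carry_out", "data": {
  "offset": [
    [0.049, 0.005, 0.009],
    [0.051, 0.004, 0.004],
    [0.05, 0.005, 0.0],
    [0, 0, 0]
  ],
  "delta_rot": [
    [0.0, -0.17, 0.0],
    [0.0, -0.17, 0.0],
    [0.0, -0.17, 0.0],
    [0, 0, 0]
  ]
}}

```text
t: 3.35
position: [0.4509, 0.3731, 0.219]
eef_rot: [0.275, -0.274, -0.652, 0.652]
contact_force: [0.0, -0.1, 0.6]
grip_width: 0.0869
```

```bash
python3 - <<'E'
from plan import *
st()
w=cams.camera("wrist"); cv2.imwrite("pics/w1.png",w["img"][:,:,::-1])
# black cap refine using top and yellow from wrist
m,cs=masks(w,(20,120,60),(35,255,255),200)
for s,ce in cs: print(s,ce,cast(w,*ce,.089))
E
```

```text
t 3.35 p [0.4509 0.3731 0.219 ] yaw 2.3447 q [ 0.56  0.13  1.64  0.    1.38 -1.79] F [ 0.  -0.1  0.6] g 0.0869
[ 269  192   82   81 4874] [309.50594994 231.87320476] [0.45530781 0.36977432 0.089     ]
[ 537  295   44   77 1691] [562.82554701 333.24305145] [0.37825887 0.56093751 0.089     ]
[  57  296   43   75 1615] [ 73.24891641 333.39442724] [0.63586674 0.29727524 0.089     ]
[ 281  352  359   54 8375] [438.48143284 390.2201791 ] [0.4762314  0.53046285 0.089     ]
```

View pics/w1.png

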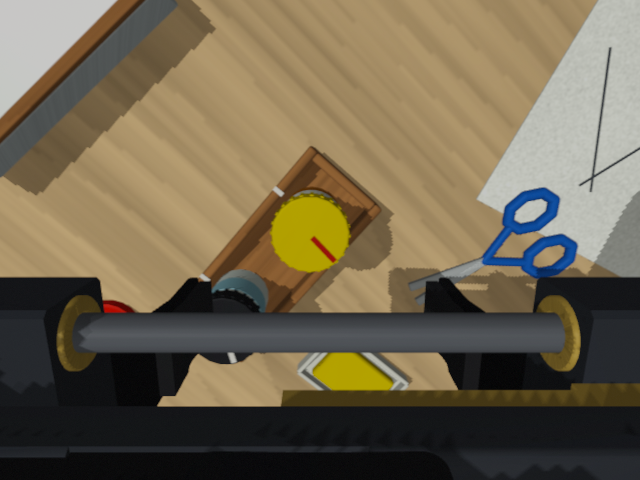

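```bash
python3 - <<'E'
from plan import *
plan([(.454,.3707,.12,2.336,3),(.454,.3707,.061,2.336,3)])
E
```

```text
{"offset": [[-0.001, 0.033, 0.0], [0.0, 0.033, 0.0], [-0.001, 0.033, -0.001], [0.0, 0.02, 0.0], [0.0, 0.02, 0.0], [0.0, 0.019, 0.0]], "delta_rot": [[0.0, 0.0, 0.0], [0.0, 0.0, 0.0], [0.0, 0.01, 0.0], [0.0, 0.0, 0.0], [0.0, 0.0, 0.0], [0.0, 0.0, 0.0]]}
max shift 0.033 turn 0.01 norms 0.033030289129827486
```

>>> {"op": "carry_out", "data": {
  "offset": [
    [-0.001, 0.033, 0.0],
    [0.0, 0.033, 0.0],
    [-0.001, 0.033, -0.001],
    [0.0, 0.02, 0.0],
    [0.0, 0.02, 0.0],
    [0.0, 0.019, 0.0],
    [0, 0, 0]
  ],
  "delta_rot": [
    [0.0, 0.0, 0.0],
    [0.0, 0.0, 0.0],
    [0.0, 0.01, 0.0],
    [0.0, 0.0, 0.0],
    [0.0, 0.0, 0.0],
    [0.0, 0.0, 0.0],
    [0, 0, 0]
  ]
}}

```text
t: 4.28
position: [0.4545, 0.3691, 0.0598]
eef_rot: [0.28, -0.279, -0.649, 0.65]
contact_force: [0.3, -0.2, 1.1]
grip_width: 0.0869
```

>>> {"op": "carry_out", "data": {
  "offset": [
    [0, 0, 0],
    [0, 0, 0],
    [0, 0, 0],
    [0, 0, 0],
    [0, 0, 0],
    [0, 0, 0]
  ],
  "delta_rot": [
    [0, 0, 0],
    [0, 0, 0],
    [0, 0, 0],
    [0, 0, 0],
    [0, 0, 0],
    [0, 0, 0]
  ],
  "gripper": 0,
  "squeeze": 35
}}

```text
t: 5.03
position: [0.4555, 0.3703, 0.062]
eef_rot: [-0.279, 0.279, 0.65, -0.649]
contact_force: [-1.8, 1.5, 3.1]
grip_width: 0.0551
```

```bash
python3 - <<'E'
from plan import *
st()
d=cams.camera("side"); crop(d,210,140,330,230,6,"pics/s2.png")
E
```

```text
t 5.03 p [0.4555 0.3703 0.062 ] yaw 2.3291 q [ 0.55  0.3   1.76  0.    1.09 -1.78] F [-1.8  1.5  3.1] g 0.0551
```

View pics/s2.png

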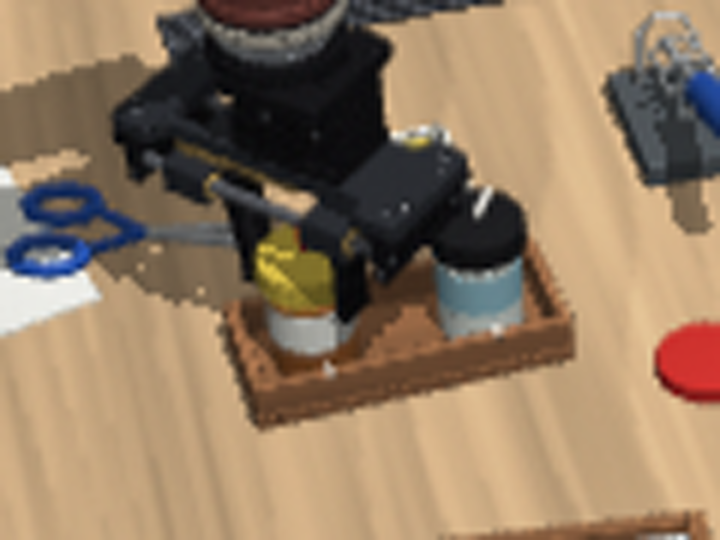

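>>> {"op": "carry_out", "data": {
  "offset": [
    [0, 0, 0],
    [0, 0, 0],
    [0, 0, 0],
    [0, 0.001, 0],
    [0, 0, 0],
    [0, 0, 0],
    [0, 0, 0],
    [0, 0, 0],
    [0, 0, 0],
    [0, 0.001, 0]
  ],
  "delta_rot": [
    [0, 0.15, 0],
    [0, 0.15, 0],
    [0, 0.15, 0],
    [0, 0.15, 0],
    [0, 0.15, 0],
    [0, 0.15, 0],
    [0, 0.15, 0],
    [0, 0.15, 0],
    [0, 0.15, 0],
    [0, 0.15, 0]
  ]
}}

```text
t: 6.32
position: [0.4555, 0.3728, 0.0605]
eef_rot: [0.649, -0.646, -0.284, 0.282]
contact_force: [-3.6, 10.7, 5.3]
grip_width: 0.0551
```

>>> {"op": "carry_out", "data": {
  "offset": [
    [0, 0, 0],
    [0, 0, 0],
    [0, 0, 0],
    [0, 0, 0],
    [0, 0, 0],
    [0, 0, 0],
    [0, 0.001, 0],
    [0, 0, 0],
    [0, 0, 0]
  ],
  "delta_rot": [
    [0, 0.15, 0],
    [0, 0.15, 0],
    [0, 0.15, 0],
    [0, 0.15, 0],
    [0, 0.15, 0],
    [0, 0.15, 0],
    [0, 0.15, 0],
    [0, 0.15, 0],
    [0, 0.15, 0]
  ]
}}

```text
t: 7.45
position: [0.4578, 0.3731, 0.0595]
eef_rot: [0.686, -0.68, 0.182, -0.185]
contact_force: [5.9, 12.1, -6.3]
grip_width: 0.0552
```

```bash
python3 - <<'E'
from plan import *
st();print(monitor.state()["ft_torque"])
E
```

```text
t 7.45 p [0.4578 0.3731 0.0595] yaw -0.526 q [0.55 0.3  1.75 0.   1.08 1.07] F [ 5.9 12.1 -6.3] g 0.0552
[ 2.00339002 -1.07060185  0.07409137]
```

>>> {"op": "carry_out", "data": {
  "offset": [
    [0, 0, 0],
    [0, 0, 0],
    [0, 0, 0]
  ],
  "delta_rot": [
    [0, 0.1, 0],
    [0, 0.08, 0],
    [0, 0.08, 0]
  ]
}}

```text
t: 7.82
position: [0.4577, 0.3723, 0.0593]
eef_rot: [0.656, -0.651, 0.268, -0.271]
contact_force: [0.5, 4.0, 0.3]
grip_width: 0.0547
```

```bash
python3 - <<'E'
from plan import *
st();print(monitor.state()["ft_torque"])
E
```

```text
t 7.83 p [0.4577 0.3723 0.0593] yaw -0.7819 q [0.55 0.3  1.75 0.   1.08 1.33] F [0.5 4.  0.3] g 0.0547
[ 0.64070747 -0.13149748  0.93753763]
```

>>> {"op": "carry_out", "data": {
  "offset": [
    [0, 0, 0],
    [0, 0, 0]
  ],
  "delta_rot": [
    [0, 0.08, 0],
    [0, 0.05, 0]
  ]
}}

```text
t: 8.07
position: [0.4552, 0.3702, 0.059]
eef_rot: [-0.635, 0.635, -0.311, 0.311]
contact_force: [-7.1, -1.1, 5.3]
grip_width: 0.055
```

```bash
python3 - <<'E'
from plan import *
st();print(monitor.state()["ft_torque"])
E
```

```text
t 8.07 p [0.4552 0.3702 0.059 ] yaw -0.9099 q [ 0.55  0.3   1.76 -0.    1.08  1.46] F [-7.1 -1.1  5.3] g 0.055
[-0.20227056  1.13983572  1.17651372]
```

>>> {"op": "carry_out", "data": {
  "offset": [
    [0, 0, 0],
    [0, 0, 0],
    [0, 0, 0],
    [0, 0, 0],
    [0, -0.04, 0],
    [0, -0.05, 0]
  ],
  "delta_rot": [
    [0, 0, 0],
    [0, 0, 0],
    [0, 0, 0],
    [0, 0, 0],
    [0, 0, 0],
    [0, 0, 0]
  ],
  "gripper": 1
}}

```text
t: 8.82
position: [0.4544, 0.369, 0.1479]
eef_rot: [-0.634, 0.636, -0.312, 0.31]
contact_force: [0.8, 0.6, 0.2]
grip_width: 0.0869
```

```bash
python3 - <<'E'
from plan import *
st()
plan([(.552,.376,.15,1.8,16),(.552,.376,.15,1.8,1)])
E
```

```text
t 8.82 p [0.4544 0.369  0.1479] yaw -0.9112 q [ 0.55  0.19  1.7  -0.    1.25  1.46] F [0.8 0.6 0.2] g 0.0869
{"offset": [[0.003, 0.0, 0.005], [0.005, 0.0, 0.004], [0.005, 0.0, 0.004], [0.005, -0.001, 0.003], [0.006, 0.0, 0.002], [0.006, 0.0, 0.001], [0.006, 0.0, -0.001], [0.006, 0.0, -0.001], [0.006, 0.0, -0.002], [0.005, -0.001, -0.003]], "delta_rot": [[0.0, -0.17, 0.0], [0.0, -0.17, 0.0], [0.0, -0.17, 0.0], [0.0, -0.17, 0.0], [0.0, -0.17, 0.0], [0.0, -0.17, 0.0], [0.0, -0.17, 0.0], [0.0, -0.17, 0.0], [0.0, -0.17, 0.0], [0.0, -0.16, 0.0]]}
{"offset": [[0.005, 0.0, -0.004], [0.003, 0.0, -0.005], [0.004, 0.0, -0.005], [0.002, 0.0, -0.006], [0.001, 0.0, -0.006], [0.0, 0.0, -0.006], [0.0, 0.0, 0.0]], "delta_rot": [[0.0, -0.17, 0.0], [0.0, -0.17, 0.0], [0.0, -0.17, 0.0], [0.0, -0.17, 0.0], [0.0, -0.17, 0.0], [0.0, -0.17, 0.0], [0.0, 0.0, 0.0]]}
max shift 0.006 turn 0.17 norms 0.006403124237432849
```

>>> {"op": "carry_out", "data": {
  "offset": [
    [0.003, 0.0, 0.005],
    [0.005, 0.0, 0.004],
    [0.005, 0.0, 0.004],
    [0.005, -0.001, 0.003],
    [0.006, 0.0, 0.002],
    [0.006, 0.0, 0.001],
    [0.006, 0.0, -0.001],
    [0.006, 0.0, -0.001],
    [0.006, 0.0, -0.002],
    [0.005, -0.001, -0.003]
  ],
  "delta_rot": [
    [0.0, -0.17, 0.0],
    [0.0, -0.17, 0.0],
    [0.0, -0.17, 0.0],
    [0.0, -0.17, 0.0],
    [0.0, -0.17, 0.0],
    [0.0, -0.17, 0.0],
    [0.0, -0.17, 0.0],
    [0.0, -0.17, 0.0],
    [0.0, -0.17, 0.0],
    [0.0, -0.16, 0.0]
  ]
}}

```text
t: 10.07
position: [0.5165, 0.3742, 0.1503]
eef_rot: [-0.653, 0.653, 0.27, -0.27]
contact_force: [-0.4, 0.1, -0.8]
grip_width: 0.0871
```

>>> {"op": "carry_out", "data": {
  "offset": [
    [0.005, 0.0, -0.004],
    [0.003, 0.0, -0.005],
    [0.004, 0.0, -0.005],
    [0.002, 0.0, -0.006],
    [0.001, 0.0, -0.006],
    [0.0, 0.0, -0.006],
    [0.0, 0.0, 0.0]
  ],
  "delta_rot": [
    [0.0, -0.17, 0.0],
    [0.0, -0.17, 0.0],
    [0.0, -0.17, 0.0],
    [0.0, -0.17, 0.0],
    [0.0, -0.17, 0.0],
    [0.0, -0.17, 0.0],
    [0.0, 0.0, 0.0]
  ]
}}

```text
t: 10.95
position: [0.5534, 0.3767, 0.1503]
eef_rot: [0.44, -0.44, -0.553, 0.553]
contact_force: [-0.2, -0.0, 0.4]
grip_width: 0.0871
```

```bash
python3 - <<'E'
from plan import *
st()
w=cams.camera("wrist"); cv2.imwrite("pics/w2.png",w["img"][:,:,::-1])
d=cams.camera("side"); crop(d,210,140,330,230,6,"pics/s3.png")
plan([(.552,.376,.11,1.8,2),(.552,.376,.061,1.8,3)])
E
```

```text
t 10.95 p [0.5534 0.3767 0.1503] yaw 1.7972 q [ 0.48  0.38  1.47 -0.    1.29 -1.32] F [-0.2 -0.   0.4] g 0.0871
{"offset": [[0.0, 0.02, 0.001], [-0.001, 0.02, 0.0], [0.0, 0.017, 0.0], [0.0, 0.016, 0.0], [0.0, 0.016, 0.0]], "delta_rot": [[0.0, 0.0, 0.0], [0.0, 0.0, 0.0], [0.0, 0.0, 0.0], [0.0, 0.0, 0.0], [0.0, 0.0, 0.0]]}
max shift 0.02 turn 0.0 norms 0.020024984394500785
```

View pics/w2.png

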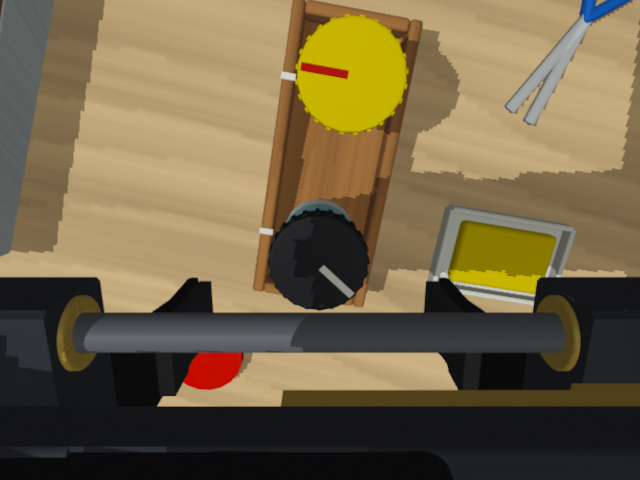

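View pics/s3.png

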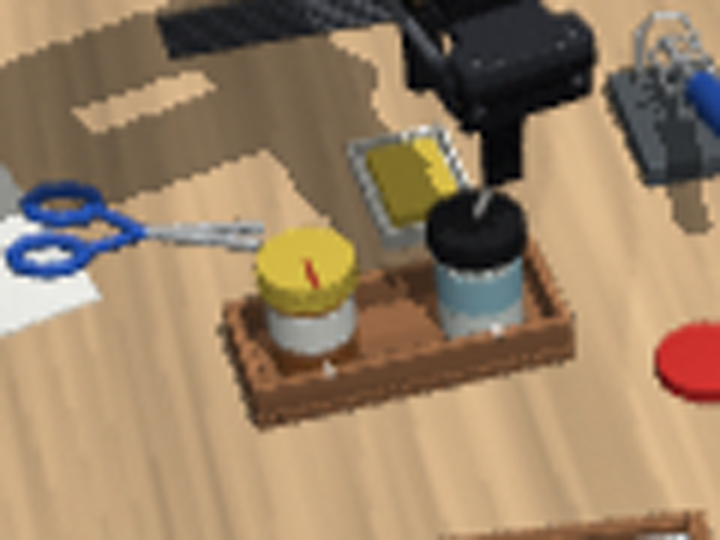

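```bash
python3 - <<'E'
from plan import *
w=cams.camera("wrist"); print(cast(w,319,259,.0885),cast(w,353,74,.086))
E
```

```text
[0.55253202 0.37770792 0.0885    ] [0.45544212 0.37284867 0.086     ]
```

>>> {"op": "carry_out", "data": {
  "offset": [
    [0.0, 0.02, 0.001],
    [-0.001, 0.02, 0.0],
    [0.0, 0.017, 0.0],
    [0.0, 0.016, 0.0],
    [0.0, 0.016, 0.0],
    [0, 0, 0]
  ],
  "delta_rot": [
    [0.0, 0.0, 0.0],
    [0.0, 0.0, 0.0],
    [0.0, 0.0, 0.0],
    [0.0, 0.0, 0.0],
    [0.0, 0.0, 0.0],
    [0, 0, 0]
  ]
}}

```text
t: 11.85
position: [0.5512, 0.3751, 0.0594]
eef_rot: [0.44, -0.439, -0.553, 0.555]
contact_force: [-0.3, 0.6, 0.7]
grip_width: 0.0868
```

>>> {"op": "carry_out", "data": {
  "offset": [
    [0, 0, 0],
    [0, 0, 0],
    [0, 0, 0],
    [0, 0, 0],
    [0, 0, 0],
    [0, 0, 0]
  ],
  "delta_rot": [
    [0, 0, 0],
    [0, 0, 0],
    [0, 0, 0],
    [0, 0, 0],
    [0, 0, 0],
    [0, 0, 0]
  ],
  "gripper": 0,
  "squeeze": 35
}}

```text
t: 12.6
position: [0.5525, 0.3765, 0.0621]
eef_rot: [-0.44, 0.44, 0.554, -0.553]
contact_force: [-1.1, 3.8, 1.5]
grip_width: 0.0551
```

```bash
python3 - <<'E'
from plan import *
st();print(monitor.state()["ft_torque"])
E
```

```text
t 12.6 p [0.5525 0.3765 0.0621] yaw 1.7991 q [ 0.48  0.47  1.53  0.    1.14 -1.32] F [-1.1  3.8  1.5] g 0.0551
[0.68039549 0.01483038 0.00307803]
```

Gripped; turn it home.

>>> {"op": "carry_out", "data": {
  "offset": [
    [0, 0, 0],
    [0, 0, 0],
    [0, 0, 0],
    [0, 0.001, 0],
    [0, 0, 0],
    [0, 0, 0],
    [0, 0, 0],
    [0, 0, 0],
    [0, 0, 0],
    [0, 0.001, 0]
  ],
  "delta_rot": [
    [0, 0.15, 0],
    [0, 0.15, 0],
    [0, 0.15, 0],
    [0, 0.15, 0],
    [0, 0.15, 0],
    [0, 0.15, 0],
    [0, 0.15, 0],
    [0, 0.15, 0],
    [0, 0.15, 0],
    [0, 0.15, 0]
  ]
}}

```text
t: 13.85
position: [0.5554, 0.3813, 0.0609]
eef_rot: [0.703, -0.696, -0.107, 0.1]
contact_force: [10.2, 20.3, -5.5]
grip_width: 0.0551
```

>>> {"op": "carry_out", "data": {
  "offset": [
    [0, 0, 0],
    [0, 0, 0],
    [0, 0, 0],
    [0, 0, 0],
    [0, 0.001, 0],
    [0, 0, 0],
    [0, 0, 0],
    [0, 0, 0],
    [0, 0, 0]
  ],
  "delta_rot": [
    [0, 0.15, 0],
    [0, 0.15, 0],
    [0, 0.15, 0],
    [0, 0.15, 0],
    [0, 0.15, 0],
    [0, 0.15, 0],
    [0, 0.1, 0],
    [0, 0.07, 0],
    [0, 0.05, 0]
  ]
}}

```text
t: 14.98
position: [0.5589, 0.3794, 0.0605]
eef_rot: [0.653, -0.643, 0.279, -0.286]
contact_force: [17.9, 13.3, -11.0]
grip_width: 0.0551
```

```bash
python3 - <<'E'
from plan import *
st();print(monitor.state()["ft_torque"])
E
```

```text
t 14.97 p [0.5589 0.3794 0.0605] yaw -0.8218 q [0.48 0.47 1.52 0.   1.13 1.3 ] F [ 17.9  13.3 -11. ] g 0.0551
[ 1.73206688 -2.70034401  0.6820833 ]
```

>>> {"op": "carry_out", "data": {
  "offset": [
    [0, 0, 0],
    [0, 0, 0],
    [0, 0, 0]
  ],
  "delta_rot": [
    [0, 0.06, 0],
    [0, 0.06, 0],
    [0, 0.05, 0]
  ]
}}

```text
t: 15.35
position: [0.5557, 0.3767, 0.06]
eef_rot: [0.624, -0.62, 0.334, -0.338]
contact_force: [9.7, 5.7, 0.3]
grip_width: 0.055
```

```bash
python3 - <<'E'
from plan import *
st();print(monitor.state()["ft_torque"])
E
```

```text
t 15.35 p [0.5557 0.3767 0.06  ] yaw -0.9906 q [ 0.48  0.47  1.53 -0.    1.14  1.47] F [9.7 5.7 0.3] g 0.055
[ 0.83555239 -1.6859023   1.09414214]
```

>>> {"op": "carry_out", "data": {
  "offset": [
    [0, 0, 0],
    [0, 0, 0],
    [0, 0, 0],
    [0, 0, 0],
    [0, -0.04, 0],
    [0, -0.06, 0],
    [0, -0.06, 0],
    [0, 0, -0.06],
    [0, 0, -0.06],
    [0, 0, 0]
  ],
  "delta_rot": [
    [0, 0, 0],
    [0, 0, 0],
    [0, 0, 0],
    [0, 0, 0],
    [0, 0, 0],
    [0, 0, 0],
    [0, 0, 0],
    [0, 0, 0],
    [0, 0, 0],
    [0, 0, 0]
  ],
  "gripper": 1
}}

```text
t: 16.6
position: [0.4472, 0.3076, 0.2165]
eef_rot: [-0.621, 0.624, -0.337, 0.335]
contact_force: [-0.6, -0.7, -0.2]
grip_width: 0.0872
```

```bash
python3 - <<'E'
from plan import *
st()
w=cams.camera("wrist"); cv2.imwrite("pics/w3.png",w["img"][:,:,::-1])
t=cams.camera("top"); crop(t,170,220,230,310,6,"pics/t3.png");cv2.imwrite("pics/t3f.png",t["img"][:,:,::-1])
E
```

```text
t 16.6 p [0.4472 0.3076 0.2165] yaw -0.9907 q [ 0.46  0.03  1.74 -0.    1.37  1.45] F [-0.6 -0.7 -0.2] g 0.0872
```

View pics/w3.png

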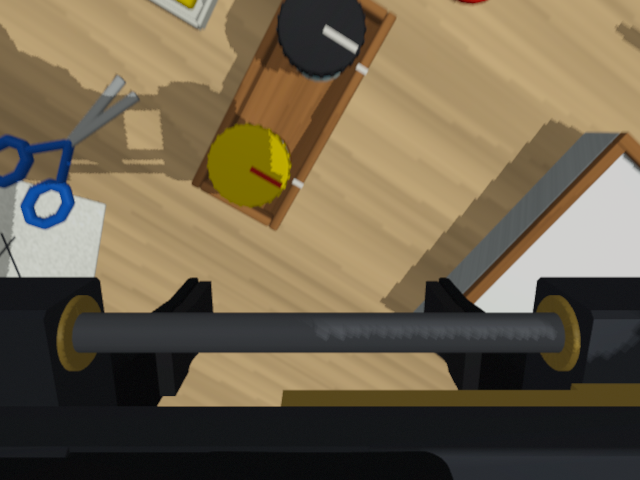

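View pics/t3.png

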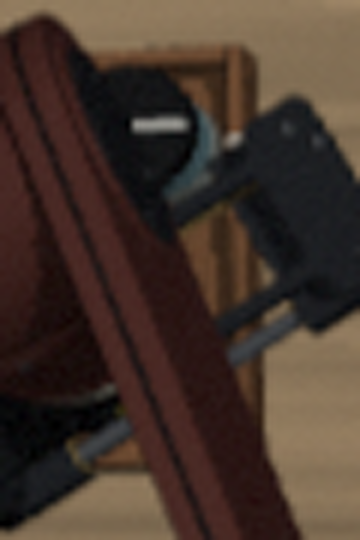

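View pics/t3f.png

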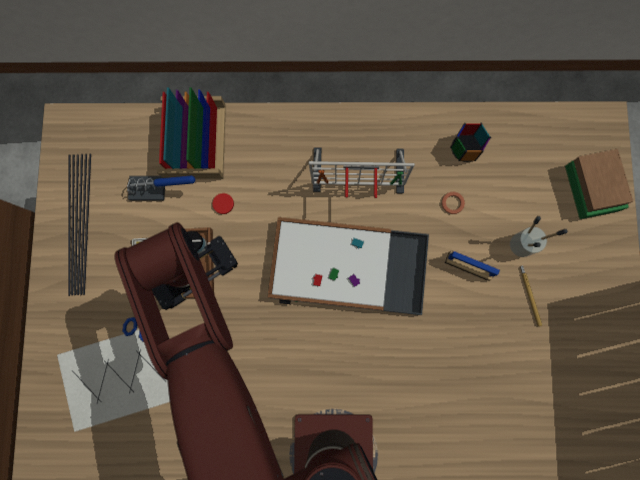

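```bash
python3 - <<'E'
from plan import *
w=cams.camera("wrist"); crop(w,190,0,410,240,3,"pics/w3c.png")
h=cv2.cvtColor(w["img"],cv2.COLOR_RGB2HSV)
for n,lo,hi,(x0,y0,x1,y1) in [("F",(0,150,60),(12,255,255),(235,160,292,195)),("P",(0,0,110),(180,60,255),(315,15,358,58))]:
    m=cv2.inRange(h,np.array(lo),np.array(hi)); z=np.zeros_like(m); z[y0:y1,x0:x1]=m[y0:y1,x0:x1]
    pts=np.argwhere(z>0)[:,::-1]; P=np.array([cast(w,*p,.086)[:2] for p in pts])
    c=P.mean(0); u=np.linalg.svd(P-c)[2][0]; u*=-np.sign(u[1]); print(n,len(P),c,np.degrees(np.arctan2(u[1],u[0])))
m=[cast(w,*p,.032)[:2] for p in [(297,184),(362,69)]]; d=m[1]-m[0]; print(m,np.degrees(np.arctan2(d[1],d[0]))-90, np.linalg.norm(d))
E
```

```text
F 155 [0.45778898 0.35879991] -86.10926265165082
P 238 [0.55762512 0.36673032] -83.61762069242256
[array([0.4644775 , 0.33940691]), array([0.56630041, 0.34508218])] -86.80982776723907 0.10198094443449492
```

View pics/w3c.png

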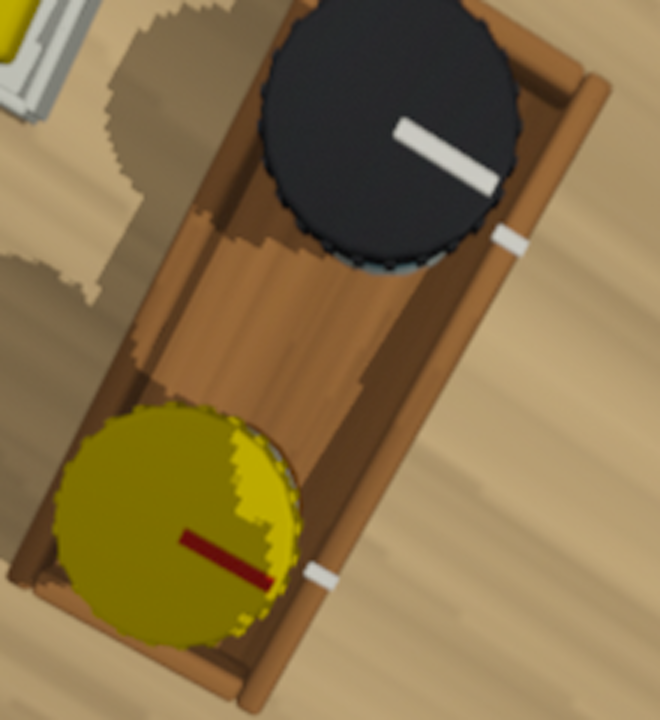

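```bash
python3 - <<'E'
from plan import *
w=cams.camera("wrist")
h=cv2.cvtColor(w["img"],cv2.COLOR_RGB2HSV)
for n,lo,hi,(x0,y0,x1,y1) in [("F",(0,150,60),(12,255,255),(235,160,290,205)),("P",(0,0,110),(180,60,255),(315,30,357,70))]:
    m=cv2.inRange(h,np.array(lo),np.array(hi)); z=np.zeros_like(m); z[y0:y1,x0:x1]=m[y0:y1,x0:x1]
    pts=np.argwhere(z>0)[:,::-1]; print(pts.min(0),pts.max(0)); P=np.array([cast(w,*p,.086)[:2] for p in pts])
    c=P.mean(0); u=np.linalg.svd(P-c)[2][0]; u*=-np.sign(u[1]); print(n,len(P),c,np.degrees(np.arctan2(u[1],u[0])))
m=[cast(w,*p,.032)[:2] for p in [(297,192),(360,80)]]; d=m[1]-m[0]; print(m,np.degrees(np.arctan2(d[1],d[0]))-90, np.linalg.norm(d))
E
```

```text
[250 179] [280 198]
F 161 [0.45760932 0.35833517] -86.76412493446223
[321  42] [355  67]
P 292 [0.55739171 0.36411392] -86.68917989491534
[array([0.45999453, 0.33640598]), array([0.56011604, 0.34238816])] -86.58069336851256 0.10030006123191738
```

```bash
python3 - <<'E'
from plan import *
st()
t=cams.camera("top"); print(cast(t,533,240,.07),cast(t,533,240,0.0))
plan([(.492,-.367,.22,-.4,16),(.492,-.367,.22,-.4,1)],polar=True)
E
```

```text
t 16.8 p [0.4535 0.3107 0.2196] yaw -0.991 q [0.46 0.04 1.73 0.   1.37 1.45] F [0.6 0.1 0. ] g 0.0873
[ 0.55671852 -0.52999012  0.07      ] [ 0.56751324 -0.55463726  0.        ]
{"offset": [[0.043, 0.0, 0.003], [0.043, 0.0, -0.002], [0.043, 0.0, -0.006], [0.043, 0.0, -0.012], [0.041, 0.0, -0.017], [0.039, 0.0, -0.021], [0.036, 0.0, -0.026], [0.034, 0.0, -0.03], [0.03, 0.0, -0.034], [0.026, -0.001, -0.037]], "delta_rot": [[0.0, -0.04, 0.0], [0.0, -0.03, 0.0], [0.0, -0.04, 0.0], [0.0, -0.04, 0.0], [0.0, -0.03, 0.0], [0.0, -0.04, 0.0], [0.0, -0.04, 0.0], [0.0, -0.04, 0.0], [0.0, -0.03, 0.0], [0.0, -0.04, 0.0]]}
{"offset": [[0.022, 0.0, -0.041], [0.017, 0.0, -0.043], [0.012, 0.0, -0.045], [0.007, 0.0, -0.047], [0.002, 0.0, -0.047], [-0.004, 0.0, -0.048], [0.0, 0.0, 0.0]], "delta_rot": [[0.0, -0.04, 0.0], [0.0, -0.03, 0.0], [0.0, -0.04, 0.0], [0.0, -0.04, 0.0], [0.0, -0.03, 0.0], [0.0, -0.04, 0.0], [0.0, 0.0, 0.0]]}
max shift 0.048 turn 0.04 norms 0.048166378315169185
```

>>> {"op": "carry_out", "data": {
  "offset": [
    [0.043, 0.0, 0.003],
    [0.043, 0.0, -0.002],
    [0.043, 0.0, -0.006],
    [0.043, 0.0, -0.012],
    [0.041, 0.0, -0.017],
    [0.039, 0.0, -0.021],
    [0.036, 0.0, -0.026],
    [0.034, 0.0, -0.03],
    [0.03, 0.0, -0.034],
    [0.026, -0.001, -0.037]
  ],
  "delta_rot": [
    [0.0, -0.04, 0.0],
    [0.0, -0.03, 0.0],
    [0.0, -0.04, 0.0],
    [0.0, -0.04, 0.0],
    [0.0, -0.03, 0.0],
    [0.0, -0.04, 0.0],
    [0.0, -0.04, 0.0],
    [0.0, -0.04, 0.0],
    [0.0, -0.03, 0.0],
    [0.0, -0.04, 0.0]
  ]
}}

```text
t: 18.1
position: [0.5807, -0.105, 0.2194]
eef_rot: [0.673, -0.673, 0.215, -0.216]
contact_force: [0.3, 0.5, 1.6]
grip_width: 0.087
```

>>> {"op": "carry_out", "data": {
  "offset": [
    [0.022, 0.0, -0.041],
    [0.017, 0.0, -0.043],
    [0.012, 0.0, -0.045],
    [0.007, 0.0, -0.047],
    [0.002, 0.0, -0.047],
    [-0.004, 0.0, -0.048],
    [0.0, 0.0, 0.0],
    [0.0, 0.0, 0.0]
  ],
  "delta_rot": [
    [0.0, -0.04, 0.0],
    [0.0, -0.03, 0.0],
    [0.0, -0.04, 0.0],
    [0.0, -0.04, 0.0],
    [0.0, -0.03, 0.0],
    [0.0, -0.04, 0.0],
    [0.0, 0.0, 0.0],
    [0.0, 0.0, 0.0]
  ]
}}

```text
t: 19.1
position: [0.4908, -0.3684, 0.2193]
eef_rot: [0.693, -0.693, 0.141, -0.141]
contact_force: [0.3, 0.6, 0.3]
grip_width: 0.0866
```

```bash
python3 - <<'E'
from plan import *
st()
w=cams.camera("wrist"); cv2.imwrite("pics/w4.png",w["img"][:,:,::-1])
m,cs=masks(w,(105,120,40),(130,255,255),100)
for s,ce in cs: print(s,ce)
cn=max(cv2.findContours(m,0,1)[0],key=cv2.contourArea); r=cv2.minAreaRect(cn); print(r)
bx=cv2.boxPoints(r); print([cast(w,*p,.084).round(4) for p in bx],cast(w,*r[0],.084))
E
```

```text
t 19.1 p [ 0.4908 -0.3684  0.2193] yaw -0.402 q [-0.77  0.2   1.56  0.    1.38 -0.37] F [0.3 0.6 0.3] g 0.0866
[ 320  138   22  175 3660] [330.52513661 223.13224044]
((330.5, 225.0), (174.0, 21.0), 90.0)
[array([ 0.5167, -0.3099,  0.084 ]), array([ 0.5298, -0.3154,  0.084 ]), array([ 0.4815, -0.4337,  0.084 ]), array([ 0.4669, -0.4276,  0.084 ])] [ 0.5000052  -0.36854471  0.084     ]
```

View pics/w4.png

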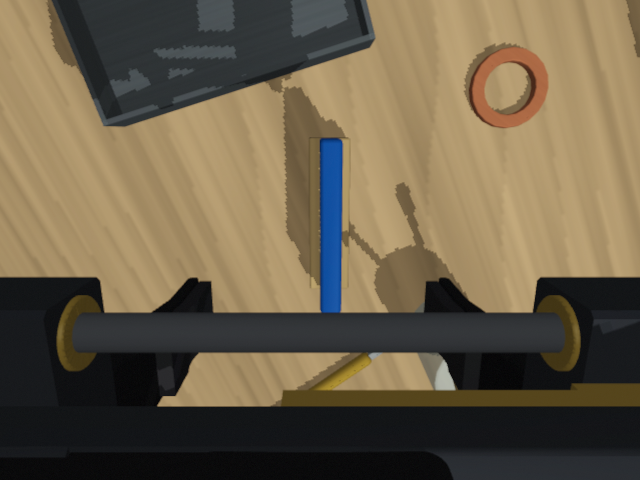

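```bash
python3 - <<'E'
from plan import *
plan([(.498,-.3714,.12,-.4,3),(.498,-.3714,.057,-.4,4)])
E
```

```text
{"offset": [[0.003, 0.033, 0.0], [0.002, 0.033, 0.0], [0.003, 0.033, -0.001], [0.0, 0.016, 0.0], [0.0, 0.016, 0.0], [0.0, 0.016, 0.0], [0.0, 0.015, 0.0]], "delta_rot": [[0.0, 0.0, 0.0], [0.0, 0.0, 0.0], [0.0, 0.0, 0.0], [0.0, 0.0, 0.0], [0.0, 0.0, 0.0], [0.0, 0.0, 0.0], [0.0, 0.0, 0.0]]}
max shift 0.033 turn 0.0 norms 0.03315116890850155
```

>>> {"op": "carry_out", "data": {
  "offset": [
    [0.003, 0.033, 0.0],
    [0.002, 0.033, 0.0],
    [0.003, 0.033, -0.001],
    [0.0, 0.016, 0.0],
    [0.0, 0.016, 0.0],
    [0.0, 0.016, 0.0],
    [0.0, 0.015, 0.0],
    [0, 0, 0]
  ],
  "delta_rot": [
    [0.0, 0.0, 0.0],
    [0.0, 0.0, 0.0],
    [0.0, 0.0, 0.0],
    [0.0, 0.0, 0.0],
    [0.0, 0.0, 0.0],
    [0.0, 0.0, 0.0],
    [0.0, 0.0, 0.0],
    [0, 0, 0]
  ]
}}

```text
t: 20.15
position: [0.4962, -0.3713, 0.056]
eef_rot: [0.693, -0.692, 0.142, -0.14]
contact_force: [-0.4, -0.2, 0.7]
grip_width: 0.0867
```

>>> {"op": "carry_out", "data": {
  "offset": [
    [0, 0, 0],
    [0, 0, 0],
    [0, 0, 0],
    [0, 0, 0],
    [0, 0, 0],
    [0, 0, 0],
    [0, 0, 0],
    [0, 0, 0]
  ],
  "delta_rot": [
    [0, 0, 0],
    [0, 0, 0],
    [0, 0, 0],
    [0, 0, 0],
    [0, 0, 0],
    [0, 0, 0],
    [0, 0, 0],
    [0, 0, 0]
  ],
  "gripper": 0,
  "squeeze": 50
}}

```text
t: 21.15
position: [0.4972, -0.3721, 0.0576]
eef_rot: [-0.693, 0.693, -0.141, 0.141]
contact_force: [0.7, -0.3, -2.3]
grip_width: 0.0156
```

```bash
python3 - <<'E'
from plan import *
st()
w=cams.camera("wrist"); cv2.imwrite("pics/w5.png",w["img"][:,:,::-1])
d=cams.camera("side"); crop(d,280,300,420,440,5,"pics/s5.png")
E
```

```text
t 21.15 p [ 0.4972 -0.3721  0.0576] yaw -0.401 q [-0.77  0.37  1.66  0.    1.1  -0.37] F [ 0.7 -0.3 -2.3] g 0.0156
```

View pics/s5.png

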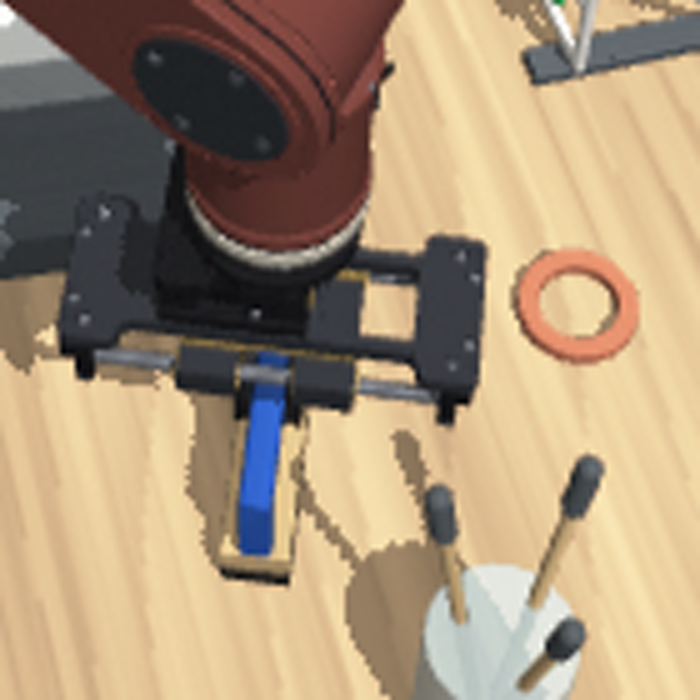

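View pics/w5.png

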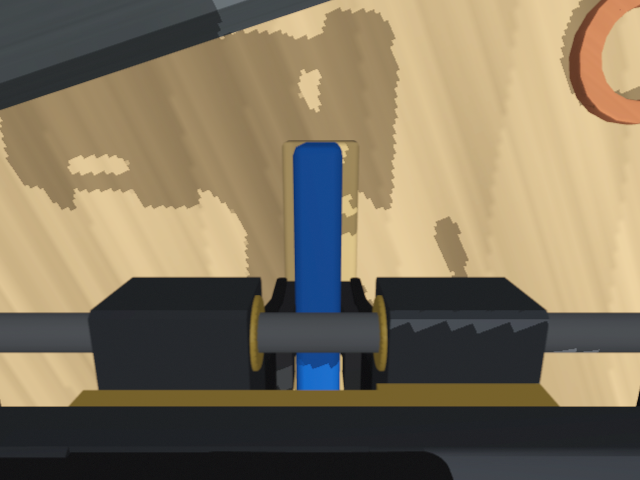

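```bash
cat > box.py <<'E'
from plan import *
def boxpose(t):
    h=cv2.cvtColor(t["img"],cv2.COLOR_RGB2HSV); m=cv2.inRange(h,np.array((0,0,130)),np.array((180,40,255))); z=np.zeros_like(m); z[215:320,265:400]=m[215:320,265:400]
    z=cv2.morphologyEx(z,cv2.MORPH_CLOSE,np.ones((15,15)))
    cn=max(cv2.findContours(z,0,1)[0],key=cv2.contourArea)[:,0]
    P=np.array([cast(t,*p,.045)[:2] for p in cn],np.float32); return cv2.minAreaRect(P)
C=np.array([.4973,.0093]); YAW=np.radians(-6.3)
def tobox(p):
    d=np.array(p)[:2]-C; c,s=np.cos(YAW),np.sin(YAW); return np.array([c*d[0]+s*d[1],-s*d[0]+c*d[1]])
def toworld(b):
    c,s=np.cos(YAW),np.sin(YAW); return C+np.array([c*b[0]-s*b[1],s*b[0]+c*b[1]])
COL=[("red",(0,150,60),(6,255,255)),("green",(50,120,30),(75,255,255)),("teal",(88,120,40),(100,255,255)),("violet",(135,100,30),(160,255,255)),("blue",(105,120,40),(130,255,255)),("amber",(8,190,120),(30,255,255)),("pink",(160,60,100),(175,255,255))]
def glass(c,z=.050,win=(265,210,435,320)):
    x0,y0,x1,y1=win
    for n,lo,hi in COL:
        m,cs=masks(c,lo,hi,15)
        for s,ce in cs:
            if x0<ce[0]<x1 and y0<ce[1]<y1:
                p=cast(c,*ce,z); print(n,s[4],ce.round(0),"box",tobox(p).round(3))
E
python3 - <<'E'
from box import *
t=cams.camera("top"); r=boxpose(t); print(r, cv2.boxPoints(r)); glass(t)
d=cams.camera("side"); glass(d,win=(250,225,355,355))
w=cams.camera("wrist"); s=monitor.state(); M=rot(s["eef_rot"]).as_matrix()
print("bar far end rel", M.T@(cast(w,318,142,.0845)-s["position"]))
E
```

```text
((0.4984517991542816, 0.007243633270263672), (0.2989681363105774, 0.19965438544750214), 83.56905364990234) [[ 0.3825097  -0.13011861]
 [ 0.58090776 -0.15248102]
 [ 0.6143939   0.14460588]
 [ 0.41599584  0.16696829]]
red 17 [315. 280.] box [-0.049  0.036]
green 66 [334. 274.] box [-0.028 -0.012]
teal 66 [357. 243.] box [ 0.063 -0.066]
violet 70 [354. 280.] box [-0.038 -0.068]
bar far end rel [-0.00029133 -0.02697912  0.0653266 ]
```

```bash
sed -i 's/^C=.*/C=np.array([.4991,.0122]); YAW=np.radians(-6.43)/' box.py; python3 - <<'E'
from box import *
a=toworld((-.031,.09)); print(a)
plan([(.497,-.372,.14,-.4,2),(.49,-.25,.22,-.7,4),(a[0],a[1],.20,-1.683,9),(a[0],a[1],.15,-1.683,2),(a[0],a[1],.15,-1.683,1)])
E
```

```text
[0.47837404 0.10510551]
{"offset": [[0.0, -0.041, 0.0], [0.0, -0.041, 0.0], [-0.014, -0.02, 0.027], [-0.015, -0.02, 0.027], [-0.018, -0.02, 0.025], [-0.019, -0.02, 0.024], [-0.026, 0.002, 0.029], [-0.03, 0.002, 0.026], [-0.032, 0.002, 0.023], [-0.034, 0.002, 0.019]], "delta_rot": [[0.0, 0.0, 0.0], [0.0, 0.0, 0.0], [0.0, 0.07, 0.0], [0.0, 0.08, 0.0], [0.0, 0.07, 0.0], [0.0, 0.08, 0.0], [0.0, 0.11, 0.0], [0.0, 0.11, 0.0], [0.0, 0.11, 0.0], [0.0, 0.11, 0.0]]}
{"offset": [[-0.037, 0.003, 0.016], [-0.038, 0.002, 0.011], [-0.038, 0.002, 0.007], [-0.04, 0.002, 0.003], [-0.039, 0.002, -0.001], [0.0, 0.025, 0.0], [0.0, 0.025, 0.0], [0.0, 0.0, 0.0]], "delta_rot": [[0.0, 0.11, 0.0], [0.0, 0.1, 0.0], [0.0, 0.11, 0.0], [0.0, 0.11, 0.0], [0.0, 0.11, 0.0], [0.0, 0.0, 0.0], [0.0, 0.0, 0.0], [0.0, 0.0, 0.0]]}
max shift 0.041 turn 0.11 norms 0.041
```

>>> {"op": "carry_out", "data": {
  "offset": [
    [0.0, -0.041, 0.0],
    [0.0, -0.041, 0.0],
    [-0.014, -0.02, 0.027],
    [-0.015, -0.02, 0.027],
    [-0.018, -0.02, 0.025],
    [-0.019, -0.02, 0.024],
    [-0.026, 0.002, 0.029],
    [-0.03, 0.002, 0.026],
    [-0.032, 0.002, 0.023],
    [-0.034, 0.002, 0.019]
  ],
  "delta_rot": [
    [0.0, 0.0, 0.0],
    [0.0, 0.0, 0.0],
    [0.0, 0.07, 0.0],
    [0.0, 0.08, 0.0],
    [0.0, 0.07, 0.0],
    [0.0, 0.08, 0.0],
    [0.0, 0.11, 0.0],
    [0.0, 0.11, 0.0],
    [0.0, 0.11, 0.0],
    [0.0, 0.11, 0.0]
  ],
  "squeeze": 60
}}

```text
t: 22.65
position: [0.4839, -0.0912, 0.2109]
eef_rot: [-0.594, 0.594, -0.383, 0.383]
contact_force: [0.4, 0.2, -1.8]
grip_width: 0.0151
```

>>> {"op": "carry_out", "data": {
  "offset": [
    [-0.037, 0.003, 0.016],
    [-0.038, 0.002, 0.011],
    [-0.038, 0.002, 0.007],
    [-0.04, 0.002, 0.003],
    [-0.039, 0.002, -0.001],
    [0.0, 0.025, 0.0],
    [0.0, 0.025, 0.0],
    [0.0, 0.0, 0.0]
  ],
  "delta_rot": [
    [0.0, 0.11, 0.0],
    [0.0, 0.1, 0.0],
    [0.0, 0.11, 0.0],
    [0.0, 0.11, 0.0],
    [0.0, 0.11, 0.0],
    [0.0, 0.0, 0.0],
    [0.0, 0.0, 0.0],
    [0.0, 0.0, 0.0]
  ]
}}

```text
t: 23.65
position: [0.4759, 0.1049, 0.1479]
eef_rot: [0.47, -0.474, 0.528, -0.525]
contact_force: [0.6, 0.1, -2.7]
grip_width: 0.0155
```

```bash
python3 - <<'E'
from box import *
st(); print(tobox(monitor.state()["position"]))
w=cams.camera("wrist"); cv2.imwrite("pics/w6.png",w["img"][:,:,::-1])
d=cams.camera("side"); crop(d,220,200,380,360,4,"pics/s6.png")
E
```

```text
t 23.65 p [0.4759 0.1049 0.1479] yaw -1.6807 q [ 0.05 -0.04  1.95 -0.    1.24  1.74] F [ 0.6  0.1 -2.7] g 0.0155
[-0.03347696  0.08947452]
```

View pics/s6.png

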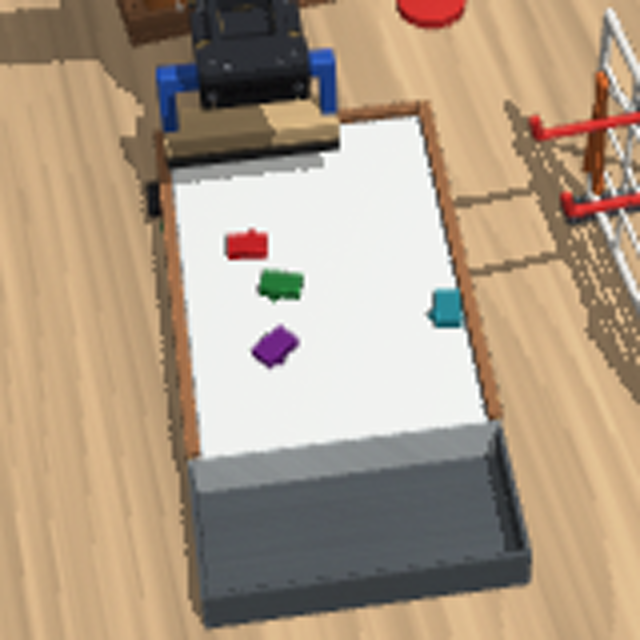

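View pics/w6.png

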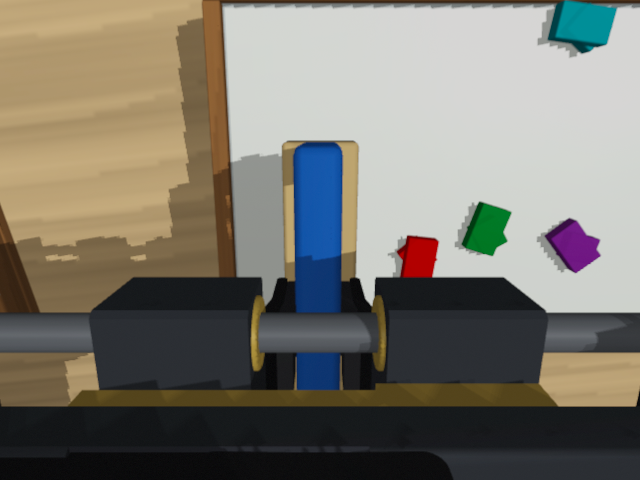

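```bash
python3 - <<'E'
from box import *
a=toworld((-.030,.09)); b=toworld((-.030,-.04)); c=toworld((-.03,-.148))
plan([(*a,.104,-1.683,4),(*b,.104,-1.683,8),(*c,.104,-1.683,9)])
E
```

```text
{"offset": [[0.0, 0.012, 0.0], [0.0, 0.011, 0.001], [0.0, 0.012, 0.0], [0.0, 0.012, 0.0], [0.016, 0.0, 0.0], [0.016, 0.0, 0.0], [0.016, 0.0, 0.0], [0.017, 0.0, 0.0], [0.016, 0.0, 0.0], [0.016, 0.0, 0.0]], "delta_rot": [[0.0, 0.0, 0.0], [0.0, 0.0, 0.0], [0.0, 0.0, 0.0], [0.0, 0.0, 0.0], [0.0, 0.0, 0.0], [0.0, 0.0, 0.0], [0.0, 0.0, 0.0], [0.0, 0.0, 0.0], [0.0, 0.0, 0.0], [0.0, 0.0, 0.0]]}
{"offset": [[0.016, 0.0, 0.0], [0.017, 0.0, 0.0], [0.012, 0.0, 0.0], [0.012, 0.0, 0.0], [0.012, 0.0, 0.0], [0.012, 0.0, 0.0], [0.012, 0.0, 0.0], [0.012, 0.0, 0.0], [0.012, 0.0, 0.0], [0.012, 0.0, 0.0]], "delta_rot": [[0.0, 0.0, 0.0], [0.0, 0.0, 0.0], [0.0, 0.0, 0.0], [0.0, 0.0, 0.0], [0.0, 0.0, 0.0], [0.0, 0.0, 0.0], [0.0, 0.0, 0.0], [0.0, 0.0, 0.0], [0.0, 0.0, 0.0], [0.0, 0.0, 0.0]]}
{"offset": [[0.012, 0.0, 0.0]], "delta_rot": [[0.0, 0.0, 0.0]]}
max shift 0.017 turn 0.0 norms 0.017
```

>>> {"op": "carry_out", "data": {
  "offset": [
    [0.0, 0.012, 0.0],
    [0.0, 0.011, 0.001],
    [0.0, 0.012, 0.0],
    [0.0, 0.012, 0.0],
    [0, 0, 0]
  ],
  "delta_rot": [
    [0.0, 0.0, 0.0],
    [0.0, 0.0, 0.0],
    [0.0, 0.0, 0.0],
    [0.0, 0.0, 0.0],
    [0, 0, 0]
  ]
}}

```text
t: 24.38
position: [0.479, 0.1046, 0.1026]
eef_rot: [0.471, -0.472, 0.527, -0.527]
contact_force: [-0.2, -0.1, -2.7]
grip_width: 0.015
```

```bash
python3 - <<'E'
from box import *
st(); print(tobox(monitor.state()["position"]))
E
```

```text
t 24.38 p [0.479  0.1046 0.1026] yaw -1.6811 q [ 0.05  0.02  1.98 -0.    1.14  1.74] F [-0.2 -0.1 -2.7] g 0.015
[-0.03028946  0.08960641]
```

>>> {"op": "carry_out", "data": {
  "offset": [
    [0.016, 0.0, 0.0],
    [0.016, 0.0, 0.0],
    [0.016, 0.0, 0.0],
    [0.017, 0.0, 0.0],
    [0.016, 0.0, 0.0],
    [0.016, 0.0, 0.0],
    [0.016, 0.0, 0.0],
    [0.017, 0.0, 0.0]
  ],
  "delta_rot": [
    [0.0, 0.0, 0.0],
    [0.0, 0.0, 0.0],
    [0.0, 0.0, 0.0],
    [0.0, 0.0, 0.0],
    [0.0, 0.0, 0.0],
    [0.0, 0.0, 0.0],
    [0.0, 0.0, 0.0],
    [0.0, 0.0, 0.0]
  ]
}}

```text
t: 25.38
position: [0.465, -0.0255, 0.1036]
eef_rot: [-0.472, 0.472, -0.527, 0.527]
contact_force: [-0.6, -0.2, -1.9]
grip_width: 0.0155
```

```bash
python3 - <<'E'
from box import *
st(); print(tobox(monitor.state()["position"]))
d=cams.camera("side"); crop(d,220,200,380,360,4,"pics/s7.png")
E
```

```text
t 25.38 p [ 0.465  -0.0255  0.1036] yaw -1.6809 q [-0.22 -0.04  2.04  0.    1.14  1.46] F [-0.6 -0.2 -1.9] g 0.0155
[-0.02962955 -0.04125654]
```

View pics/s7.png

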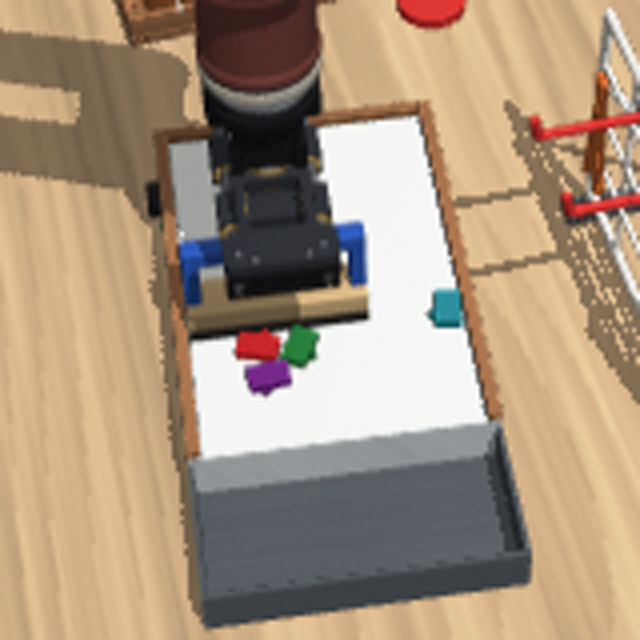

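>>> {"op": "carry_out", "data": {
  "offset": [
    [0.012, 0.0, 0.0],
    [0.012, 0.0, 0.0],
    [0.012, 0.0, 0.0],
    [0.012, 0.0, 0.0],
    [0.012, 0.0, 0.0],
    [0.01, 0.0, 0.0],
    [0.01, 0.0, 0.0],
    [0.01, 0.0, 0.0],
    [0.01, 0.0, 0.0],
    [0.01, 0, 0]
  ],
  "delta_rot": [
    [0.0, 0.0, 0.0],
    [0.0, 0.0, 0.0],
    [0.0, 0.0, 0.0],
    [0.0, 0.0, 0.0],
    [0.0, 0.0, 0.0],
    [0.0, 0.0, 0.0],
    [0.0, 0.0, 0.0],
    [0.0, 0.0, 0.0],
    [0.0, 0.0, 0.0],
    [0, 0, 0]
  ]
}}

```text
t: 26.68
position: [0.4529, -0.1344, 0.1035]
eef_rot: [0.472, -0.472, 0.527, -0.527]
contact_force: [0.3, 0.1, -2.3]
grip_width: 0.0153
```

```bash
python3 - <<'E'
from box import *
st(); print(tobox(monitor.state()["position"]))
d=cams.camera("side"); crop(d,220,200,380,360,4,"pics/s8.png")
E
```

```text
t 26.68 p [ 0.4529 -0.1344  0.1035] yaw -1.6809 q [-0.46 -0.02  2.03 -0.    1.14  1.23] F [ 0.3  0.1 -2.3] g 0.0153
[-0.02945413 -0.15087472]
```

View pics/s8.png

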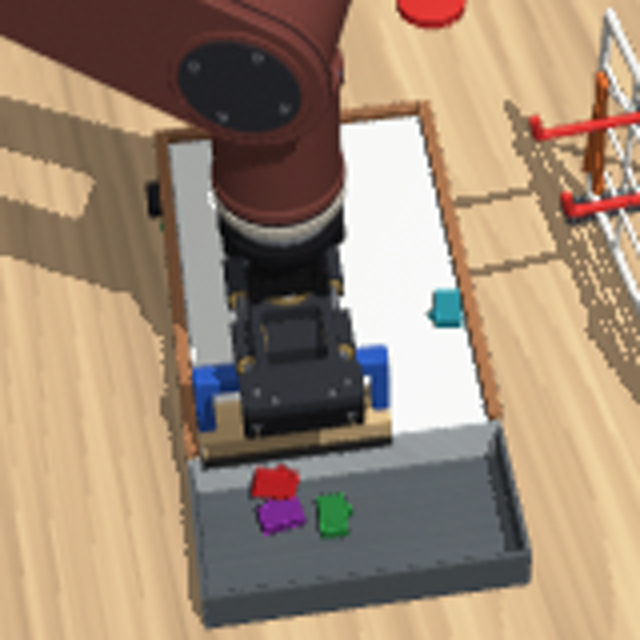

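```bash
python3 - <<'E'
from box import *
d=cams.camera("side"); print(tobox(cast(d,331.5,277,.05)))
m,cs=masks(d,(85,100,40),(100,255,255),15)
for s,ce in cs:
    if ce[0]<356 and 225<ce[1]<355 and ce[0]>250: print(s,ce,tobox(cast(d,*ce,.05)))
t=cams.camera("top"); glass(t)
st()
b=tobox(monitor.state()["position"])
a=toworld((.032,-.15)); e=toworld((.032,0.0))
p=monitor.state()["position"]
plan([(p[0],p[1],.14,-1.683,2),(*toworld((.0,-.07)),.15,-1.683,4),(*toworld((.033,.0)),.15,-1.683,4),(*toworld((.033,.0)),.15,-1.683,1)])
E
```

```text
[ 0.09148074 -0.05752854]
[327 272   9  10  61] [331.27868852 277.04918033] [ 0.09081583 -0.05760952]
teal 73 [353. 233.] box [ 0.089 -0.056]
violet 26 [394. 294.] box [-0.063 -0.181]
blue 92 [384. 297.] box [-0.076 -0.155]
t 26.82 p [ 0.453  -0.1342  0.1035] yaw -1.682 q [-0.46 -0.02  2.03  0.    1.14  1.23] F [ 0.8 -0.9 -3.8] g 0.0154
{"offset": [[0.0, -0.018, 0.0], [0.0, -0.018, 0.0], [-0.02, -0.003, 0.007], [-0.02, -0.002, 0.008], [-0.021, -0.003, 0.007], [-0.02, -0.002, 0.008], [-0.017, 0.0, 0.008], [-0.018, 0.0, 0.008], [-0.017, 0.0, 0.008], [-0.018, 0.0, 0.009]], "delta_rot": [[0.0, 0.0, 0.0], [0.0, 0.0, 0.0], [0.0, 0.0, 0.0], [0.0, 0.0, 0.0], [0.0, 0.0, 0.0], [0.0, 0.0, 0.0], [0.0, 0.0, 0.0], [0.0, 0.0, 0.0], [0.0, 0.0, 0.0], [0.0, 0.0, 0.0]]}
{"offset": [[0.0, 0.0, 0.0]], "delta_rot": [[0.0, 0.0, 0.0]]}
max shift 0.021 turn 0.0 norms 0.022338307903688678
```

>>> {"op": "carry_out", "data": {
  "offset": [
    [0.0, -0.018, 0.0],
    [0.0, -0.018, 0.0],
    [-0.02, -0.003, 0.007],
    [-0.02, -0.002, 0.008],
    [-0.021, -0.003, 0.007],
    [-0.02, -0.002, 0.008],
    [-0.017, 0.0, 0.008],
    [-0.018, 0.0, 0.008],
    [-0.017, 0.0, 0.008],
    [-0.018, 0.0, 0.009]
  ],
  "delta_rot": [
    [0.0, 0.0, 0.0],
    [0.0, 0.0, 0.0],
    [0.0, 0.0, 0.0],
    [0.0, 0.0, 0.0],
    [0.0, 0.0, 0.0],
    [0.0, 0.0, 0.0],
    [0.0, 0.0, 0.0],
    [0.0, 0.0, 0.0],
    [0.0, 0.0, 0.0],
    [0.0, 0.0, 0.0]
  ]
}}

```text
t: 28.08
position: [0.5328, 0.0104, 0.1494]
eef_rot: [0.472, -0.472, 0.527, -0.527]
contact_force: [0.3, -0.5, -2.6]
grip_width: 0.0155
```

>>> {"op": "carry_out", "data": {
  "offset": [
    [0, 0, 0],
    [0, 0, 0]
  ],
  "delta_rot": [
    [0, 0, 0],
    [0, 0, 0]
  ]
}}

```text
t: 28.32
position: [0.5321, 0.0094, 0.1493]
eef_rot: [0.472, -0.472, 0.527, -0.527]
contact_force: [0.5, 0.6, -3.8]
grip_width: 0.0156
```

```bash
python3 - <<'E'
from box import *
st(); print(tobox(monitor.state()["position"]))
w=cams.camera("wrist"); cv2.imwrite("pics/w9.png",w["img"][:,:,::-1])
d=cams.camera("side"); crop(d,220,200,380,360,4,"pics/s9.png")
a=toworld((.033,.0)); c=toworld((.033,-.15))
plan([(*a,.104,-1.683,4),(*c,.104,-1.683,12)])
E
```

```text
t 28.32 p [0.5321 0.0094 0.1493] yaw -1.6805 q [-0.13  0.06  1.84 -0.    1.24  1.55] F [ 0.5  0.6 -3.8] g 0.0156
[0.03310776 0.00087607]
{"offset": [[0.0, 0.011, 0.0], [0.0, 0.012, 0.0], [0.0, 0.011, 0.0], [0.0, 0.011, 0.0], [0.013, 0.0, 0.0], [0.012, 0.0, 0.0], [0.013, 0.0, 0.0], [0.012, 0.0, 0.0], [0.013, 0.0, 0.0], [0.012, 0.0, 0.0]], "delta_rot": [[0.0, 0.0, 0.0], [0.0, 0.0, 0.0], [0.0, 0.0, 0.0], [0.0, 0.0, 0.0], [0.0, 0.0, 0.0], [0.0, 0.0, 0.0], [0.0, 0.0, 0.0], [0.0, 0.0, 0.0], [0.0, 0.0, 0.0], [0.0, 0.0, 0.0]]}
{"offset": [[0.013, 0.0, 0.0], [0.012, 0.0, 0.0], [0.013, 0.0, 0.0], [0.012, 0.0, 0.0], [0.013, 0.0, 0.0], [0.012, 0.0, 0.0]], "delta_rot": [[0.0, 0.0, 0.0], [0.0, 0.0, 0.0], [0.0, 0.0, 0.0], [0.0, 0.0, 0.0], [0.0, 0.0, 0.0], [0.0, 0.0, 0.0]]}
max shift 0.013 turn 0.0 norms 0.013
```

View pics/s9.png

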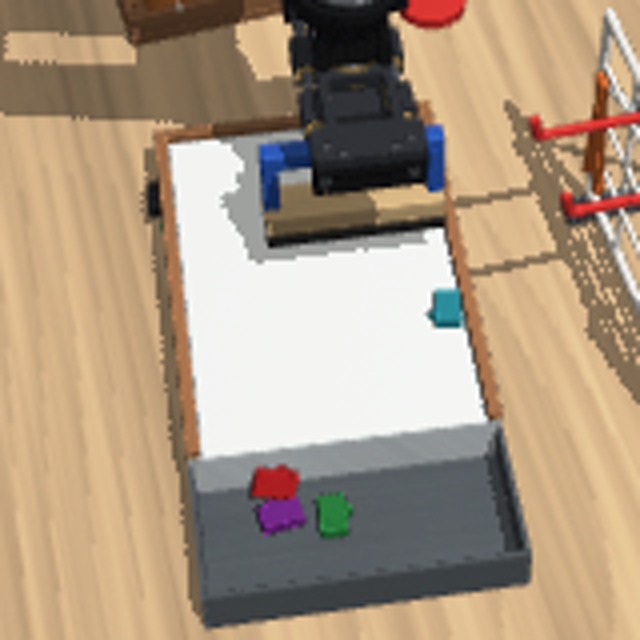

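View pics/w9.png

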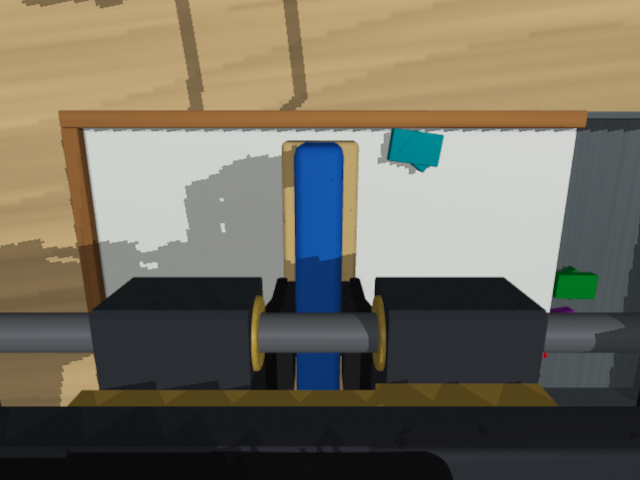

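>>> {"op": "carry_out", "data": {
  "offset": [
    [0.0, 0.011, 0.0],
    [0.0, 0.012, 0.0],
    [0.0, 0.011, 0.0],
    [0.0, 0.011, 0.0],
    [0, 0, 0]
  ],
  "delta_rot": [
    [0.0, 0.0, 0.0],
    [0.0, 0.0, 0.0],
    [0.0, 0.0, 0.0],
    [0.0, 0.0, 0.0],
    [0, 0, 0]
  ]
}}

```text
t: 29.05
position: [0.5314, 0.0094, 0.1033]
eef_rot: [0.471, -0.472, 0.527, -0.526]
contact_force: [0.0, -0.3, -3.5]
grip_width: 0.015
```

>>> {"op": "carry_out", "data": {
  "offset": [
    [0.013, 0.0, 0.0],
    [0.012, 0.0, 0.0],
    [0.013, 0.0, 0.0],
    [0.012, 0.0, 0.0],
    [0.013, 0.0, 0.0]
  ],
  "delta_rot": [
    [0.0, 0.0, 0.0],
    [0.0, 0.0, 0.0],
    [0.0, 0.0, 0.0],
    [0.0, 0.0, 0.0],
    [0.0, 0.0, 0.0]
  ]
}}

```text
t: 29.68
position: [0.5252, -0.0543, 0.1047]
eef_rot: [-0.472, 0.472, -0.527, 0.527]
contact_force: [0.4, 0.2, -2.0]
grip_width: 0.0154
```

```bash
python3 - <<'E'
from box import *
st(); print(tobox(monitor.state()["position"]))
d=cams.camera("side"); crop(d,220,200,380,360,4,"pics/s10.png")
E
```

```text
t 29.68 p [ 0.5252 -0.0543  0.1047] yaw -1.6813 q [-0.25  0.11  1.89  0.    1.15  1.43] F [ 0.4  0.2 -2. ] g 0.0154
[ 0.03343165 -0.06314851]
```

View pics/s10.png

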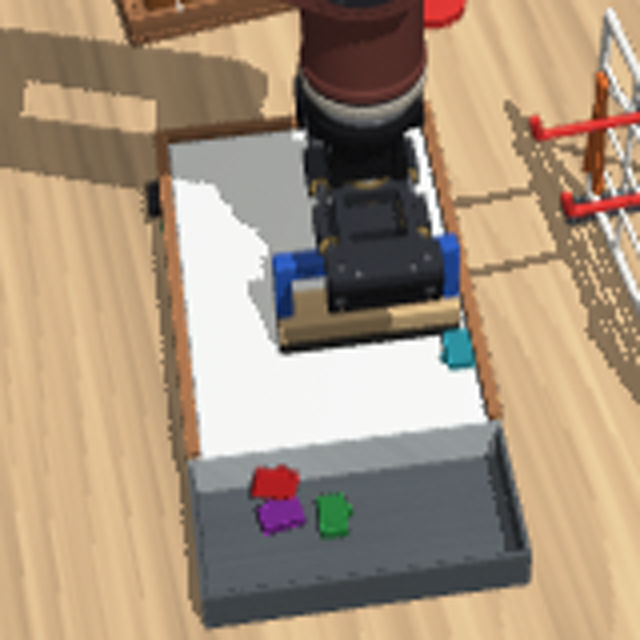

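>>> {"op": "carry_out", "data": {
  "offset": [
    [0.01, 0.0, 0.0],
    [0.01, 0.0, 0.0],
    [0.01, 0.0, 0.0],
    [0.01, 0.0, 0.0],
    [0.01, 0.0, 0.0],
    [0.01, 0, 0],
    [0.01, 0, 0],
    [0.01, 0, 0],
    [0.01, 0, 0]
  ],
  "delta_rot": [
    [0.0, 0.0, 0.0],
    [0.0, 0.0, 0.0],
    [0.0, 0.0, 0.0],
    [0.0, 0.0, 0.0],
    [0.0, 0.0, 0.0],
    [0, 0, 0],
    [0, 0, 0],
    [0, 0, 0],
    [0, 0, 0]
  ]
}}

```text
t: 30.85
position: [0.5154, -0.1434, 0.1046]
eef_rot: [-0.472, 0.472, -0.527, 0.527]
contact_force: [-0.1, -0.3, -2.7]
grip_width: 0.0154
```

```bash
python3 - <<'E'
from box import *
st(); print(tobox(monitor.state()["position"]))
d=cams.camera("side"); crop(d,220,200,380,360,4,"pics/s11.png")
E
```

```text
t 30.85 p [ 0.5154 -0.1434  0.1046] yaw -1.6811 q [-0.42  0.12  1.87 -0.    1.15  1.26] F [-0.1 -0.3 -2.7] g 0.0154
[ 0.03360222 -0.15280454]
```

View pics/s11.png

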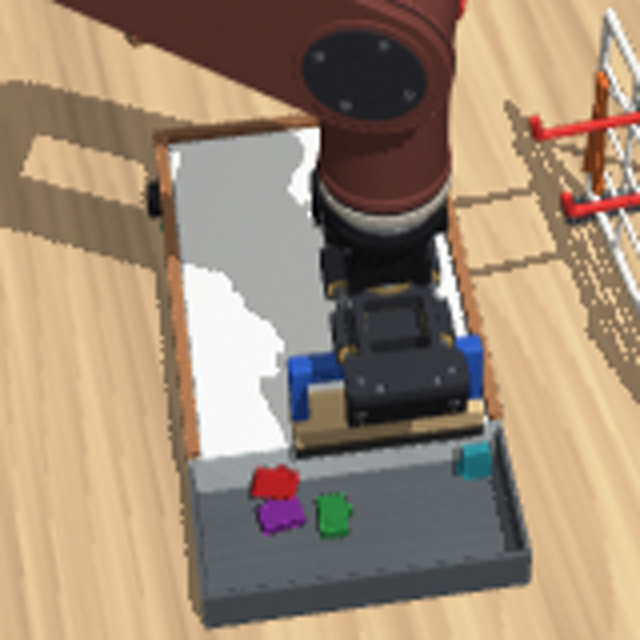

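```bash
python3 - <<'E'
from box import *
plan([(.51,-.14,.26,-1.68,4),(.54,-.069,.26,-.01,12),(.54,-.069,.26,-.01,1)])
E
```

```text
{"offset": [[-0.001, -0.039, -0.001], [-0.001, -0.039, -0.002], [-0.001, -0.039, -0.001], [-0.001, -0.038, -0.002], [-0.006, 0.0, 0.002], [-0.006, 0.0, 0.003], [-0.005, 0.0, 0.003], [-0.005, 0.0, 0.004], [-0.004, 0.0, 0.005], [-0.004, 0.0, 0.006]], "delta_rot": [[0.0, 0.0, 0.0], [0.0, 0.0, 0.0], [0.0, 0.0, 0.0], [0.0, 0.0, 0.0], [0.0, -0.14, 0.0], [0.0, -0.14, 0.0], [0.0, -0.14, 0.0], [0.0, -0.14, 0.0], [0.0, -0.14, 0.0], [0.0, -0.14, 0.0]]}
{"offset": [[-0.003, 0.0, 0.005], [-0.001, 0.0, 0.006], [-0.001, 0.0, 0.007], [-0.001, 0.0, 0.006], [0.001, 0.0, 0.007], [0.002, 0.0, 0.006], [0.0, 0.0, 0.0]], "delta_rot": [[0.0, -0.14, 0.0], [0.0, -0.13, 0.0], [0.0, -0.14, 0.0], [0.0, -0.14, 0.0], [0.0, -0.14, 0.0], [0.0, -0.14, 0.0], [0.0, 0.0, 0.0]]}
max shift 0.039 turn 0.14 norms 0.03906404996924922
```

>>> {"op": "carry_out", "data": {
  "offset": [
    [-0.001, -0.039, -0.001],
    [-0.001, -0.039, -0.002],
    [-0.001, -0.039, -0.001],
    [-0.001, -0.038, -0.002],
    [-0.006, 0.0, 0.002],
    [-0.006, 0.0, 0.003],
    [-0.005, 0.0, 0.003],
    [-0.005, 0.0, 0.004],
    [-0.004, 0.0, 0.005],
    [-0.004, 0.0, 0.006]
  ],
  "delta_rot": [
    [0.0, 0.0, 0.0],
    [0.0, 0.0, 0.0],
    [0.0, 0.0, 0.0],
    [0.0, 0.0, 0.0],
    [0.0, -0.14, 0.0],
    [0.0, -0.14, 0.0],
    [0.0, -0.14, 0.0],
    [0.0, -0.14, 0.0],
    [0.0, -0.14, 0.0],
    [0.0, -0.14, 0.0]
  ]
}}

```text
t: 32.15
position: [0.5253, -0.1022, 0.2594]
eef_rot: [0.646, -0.646, 0.287, -0.287]
contact_force: [0.1, -0.8, -3.0]
grip_width: 0.0152
```

>>> {"op": "carry_out", "data": {
  "offset": [
    [-0.003, 0.0, 0.005],
    [-0.001, 0.0, 0.006],
    [-0.001, 0.0, 0.007],
    [-0.001, 0.0, 0.006],
    [0.001, 0.0, 0.007],
    [0.002, 0.0, 0.006],
    [0.0, 0.0, 0.0],
    [0, 0, 0]
  ],
  "delta_rot": [
    [0.0, -0.14, 0.0],
    [0.0, -0.13, 0.0],
    [0.0, -0.14, 0.0],
    [0.0, -0.14, 0.0],
    [0.0, -0.14, 0.0],
    [0.0, -0.14, 0.0],
    [0.0, 0.0, 0.0],
    [0, 0, 0]
  ]
}}

```text
t: 33.15
position: [0.5404, -0.0674, 0.2594]
eef_rot: [-0.707, 0.707, -0.005, 0.005]
contact_force: [-0.7, -0.7, -3.2]
grip_width: 0.0154
```

```bash
python3 - <<'E'
from box import *
st()
for n in ["side","top","wrist"]:
    c=cams.camera(n); cv2.imwrite(f"pics/{n}12.png",c["img"][:,:,::-1])
    if n=="side": crop(c,220,200,440,360,3.5,"pics/s12.png")
    if n=="top":  crop(c,260,120,440,330,3,"pics/t12.png")
E
```

```text
t 33.15 p [ 0.5404 -0.0674  0.2594] yaw -0.0136 q [-0.27  0.01  1.69 -0.    1.45 -0.26] F [-0.7 -0.7 -3.2] g 0.0154
```

View pics/s12.png

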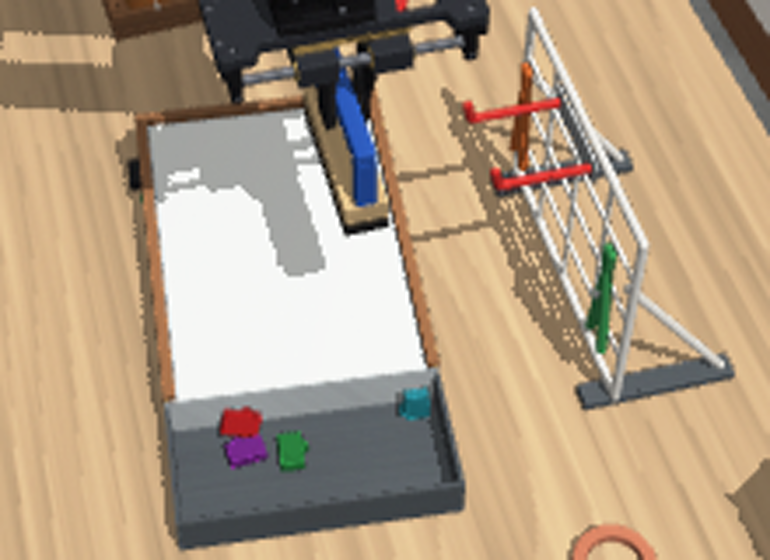

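View pics/t12.png

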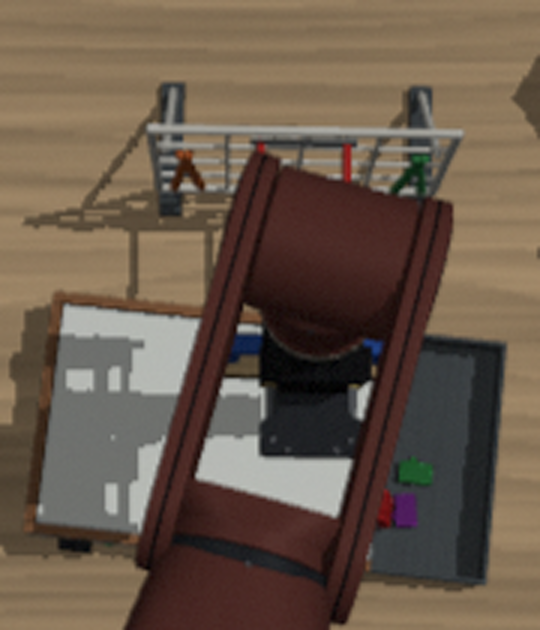

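View pics/wrist12.png

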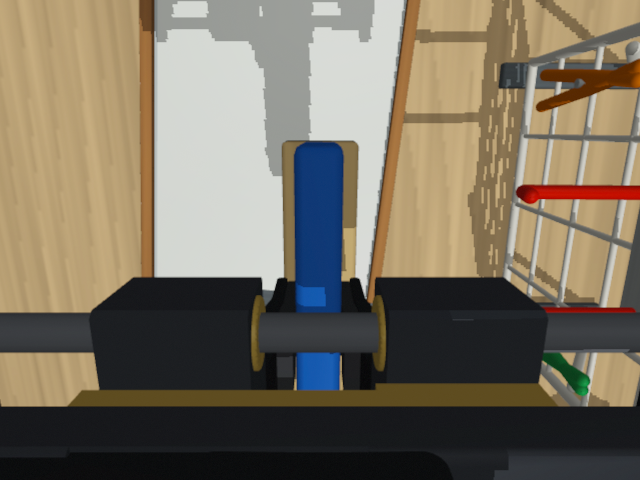

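```bash
python3 - <<'E'
from box import *
d=cams.camera("side"); t=cams.camera("top"); w=cams.camera("wrist")
for z in (.009,.013,.025,.05): print("teal",z,tobox(cast(d,338.6,315.1,z)))
h=cv2.cvtColor(w["img"],cv2.COLOR_RGB2HSV)
def red(c):
    h=cv2.cvtColor(c["img"],cv2.COLOR_RGB2HSV); return cv2.inRange(h,np.array((0,170,90)),np.array((6,255,255)))|cv2.inRange(h,np.array((174,170,90)),np.array((180,255,255)))
m=red(d); n,l,s,ce=cv2.connectedComponentsWithStats(m)
for i in range(1,n):
    if s[i,4]>15 and 340<ce[i][0]<420 and 210<ce[i][1]<290: print("side",s[i],ce[i])
m=red(w); n,l,s,ce=cv2.connectedComponentsWithStats(m)
for i in range(1,n):
    if s[i,4]>15: print("wrist",s[i],ce[i])
t0=cv2.imread("pics/top0.png")[:,:,::-1]; c0=dict(t); c0["img"]=np.ascontiguousarray(t0)
m=red(c0); n,l,s,ce=cv2.connectedComponentsWithStats(m)
for i in range(1,n):
    if s[i,4]>10 and 330<ce[i][0]<390 and ce[i][1]<210: print("top0",s[i],ce[i])
E
```

```text
teal 0.009 [ 0.09426167 -0.16361681]
teal 0.013 [ 0.09367211 -0.16629055]
teal 0.025 [ 0.09190344 -0.17431177]
teal 0.05 [ 0.08821871 -0.19102263]
side [353 228  27   7  74] [365.22972973 231.08108108]
side [360 247  29   7  72] [372.59722222 250.06944444]
wrist [ 521  185  119   19 1645] [580.11975684 192.57021277]
wrist [544 307  91   6 443] [589.28668172 309.99322799]
top0 [345 168   3  29  66] [346.31818182 183.13636364]
top0 [374 168   3  30  71] [375.26760563 183.46478873]
```

```bash
python3 - <<'E'
from box import *
d=cams.camera("side"); t=cams.camera("top"); w=cams.camera("wrist")
print("top", cast(t,346.3,183.1,.194), cast(t,375.3,183.5,.194), "tips", cast(t,346.3,197.5,.21),cast(t,375.3,198,.21),"roots",cast(t,346.3,168,.194),cast(t,375.3,168,.194))
print("side tips", cast(d,354.5,228.5,.21), cast(d,361.5,247.5,.21))
print("tri",two(t,(346.3,197),d,(354.5,229)),two(t,(375.3,197.5),d,(361.5,248)))
crop(w,480,150,640,350,4,"pics/w13.png"); 
print("wrist far prong", cast(w,600,192,.194), cast(w,640,192,.194),"near", cast(w,600,310,.19))
for s,y in ((.674,-.032),(.674,-.104)): print(proj(t,(s,y,.19)),proj(d,(s,y,.19)))
E
```

```text
top [ 0.68136537 -0.0318936   0.194     ] [ 0.68016771 -0.10397181  0.194     ] tips [ 0.6409369  -0.03146984  0.21      ] [ 0.63953562 -0.10240077  0.21      ] roots [ 0.72018046 -0.03204368  0.194     ] [ 0.71997927 -0.10445074  0.194     ]
side tips [ 0.65261539 -0.03245773  0.21      ] [ 0.6488166  -0.10359375  0.21      ]
tri (array([ 0.64786575, -0.03212986,  0.20718765]), np.float64(0.009839684501872753)) (array([ 0.64530808, -0.1031291 ,  0.20710945]), np.float64(0.007545549107538439))
wrist far prong [ 0.6921224  -0.03201604  0.194     ] [ 0.71359655 -0.03225176  0.194     ] near [ 0.70561475 -0.10227583  0.19      ]
[346.32728674 186.37766772] [361.48625272 231.99575064]
[375.23244193 186.31164871] [370.10043498 250.80320813]
```

View pics/w13.png

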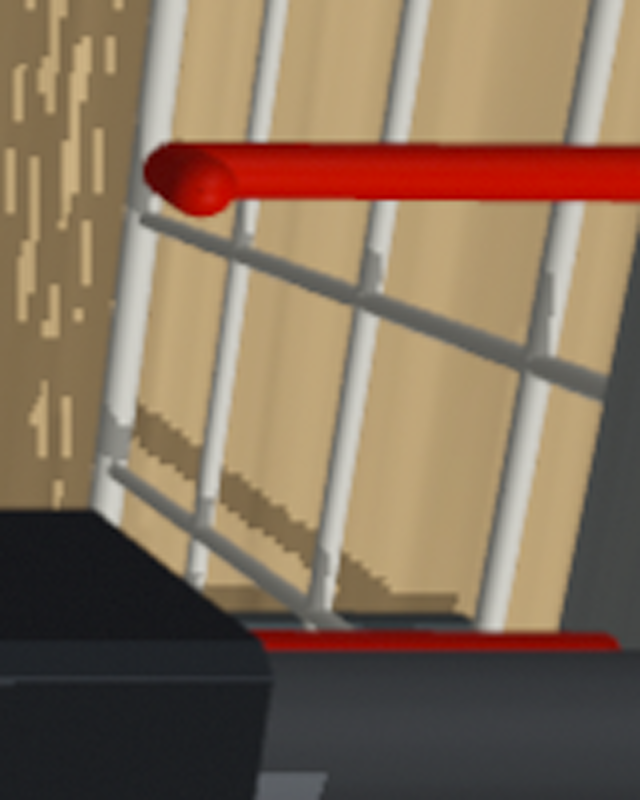

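```bash
python3 - <<'E'
from box import *
st()
plan([(.57,-.068,.205,-.01,5),(.62,-.068,.205,-.01,4),(.62,-.068,.205,-.01,1)])
E
```

```text
t 33.6 p [ 0.5405 -0.0673  0.2595] yaw -0.0114 q [-0.27  0.01  1.69 -0.    1.45 -0.26] F [-0.3  0.4 -2.9] g 0.0152
{"offset": [[0.006, 0.011, 0.0], [0.006, 0.011, 0.0], [0.006, 0.011, 0.0], [0.006, 0.011, 0.0], [0.006, 0.011, 0.0], [0.012, 0.0, 0.0], [0.013, 0.0, 0.0], [0.012, 0.0, 0.0], [0.013, 0.0, 0.0], [0.0, 0.0, 0.0]], "delta_rot": [[0.0, 0.0, 0.0], [0.0, 0.0, 0.0], [0.0, 0.0, 0.0], [0.0, 0.0, 0.0], [0.0, 0.0, 0.0], [0.0, 0.0, 0.0], [0.0, 0.0, 0.0], [0.0, 0.0, 0.0], [0.0, 0.0, 0.0], [0.0, 0.0, 0.0]]}
max shift 0.013 turn 0.0 norms 0.013
```

>>> {"op": "carry_out", "data": {
  "offset": [
    [0.006, 0.011, 0.0],
    [0.006, 0.011, 0.0],
    [0.006, 0.011, 0.0],
    [0.006, 0.011, 0.0],
    [0.006, 0.011, 0.0],
    [0.012, 0.0, 0.0],
    [0.013, 0.0, 0.0],
    [0.012, 0.0, 0.0],
    [0.0, 0.0, 0.0],
    [0, 0, 0]
  ],
  "delta_rot": [
    [0.0, 0.0, 0.0],
    [0.0, 0.0, 0.0],
    [0.0, 0.0, 0.0],
    [0.0, 0.0, 0.0],
    [0.0, 0.0, 0.0],
    [0.0, 0.0, 0.0],
    [0.0, 0.0, 0.0],
    [0.0, 0.0, 0.0],
    [0.0, 0.0, 0.0],
    [0, 0, 0]
  ]
}}

```text
t: 34.85
position: [0.6074, -0.0679, 0.2045]
eef_rot: [0.707, -0.707, 0.004, -0.004]
contact_force: [-0.4, 0.5, -2.6]
grip_width: 0.0155
```

```bash
python3 - <<'E'
from box import *
st()
d=cams.camera("side"); crop(d,320,190,430,290,6,"pics/s14.png")
w=cams.camera("wrist"); cv2.imwrite("pics/w14.png",w["img"][:,:,::-1])
E
```

```text
t 34.85 p [ 0.6074 -0.0679  0.2045] yaw -0.0109 q [-0.24  0.2   1.58 -0.    1.36 -0.23] F [-0.4  0.5 -2.6] g 0.0155
```

View pics/s14.png

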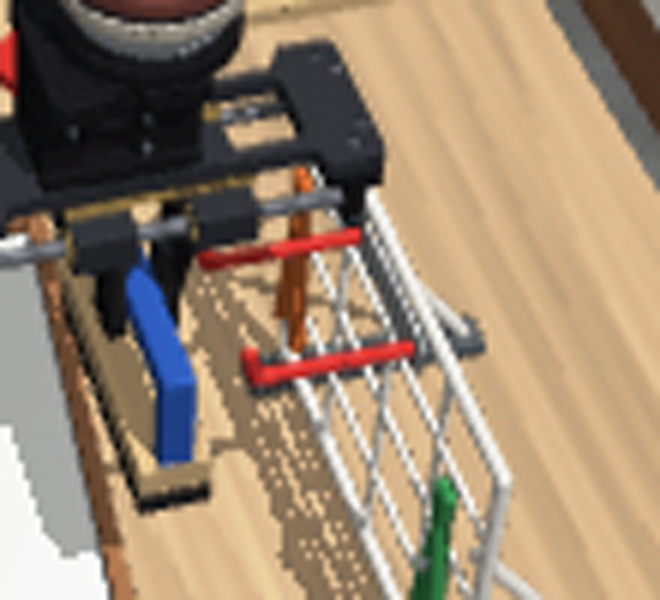

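View pics/w14.png

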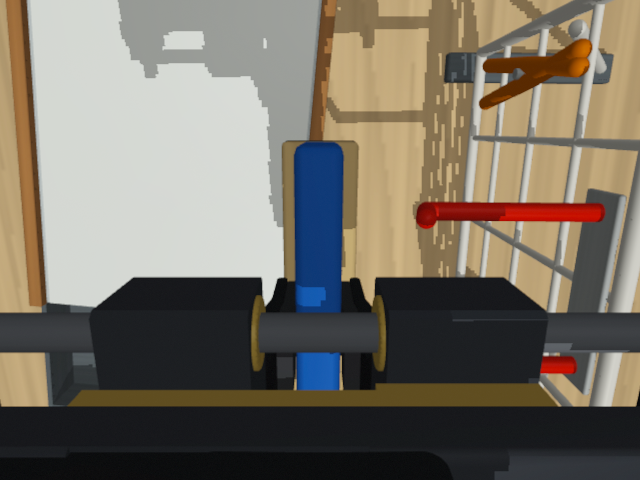

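```bash
python3 - <<'E'
from box import *
w=cams.camera("wrist")
print(cast(w,418,212,.2),cast(w,603,212,.19),cast(w,576,366,.19),cast(w,500,212,.194))
d=cams.camera("side")
plan([(.671,-.068,.205,-.01,7),(.671,-.068,.205,-.01,1)])
E
```

```text
[ 0.64718501 -0.03081795  0.2       ] [ 0.72747193 -0.03353468  0.19      ] [ 0.72640581 -0.1060953   0.19      ] [ 0.68236159 -0.03231234  0.194     ]
{"offset": [[0.009, 0.0, 0.0], [0.009, 0.0, 0.0], [0.009, 0.0, 0.0], [0.009, 0.0, 0.0], [0.01, 0.0, 0.0], [0.009, 0.0, 0.001], [0.009, 0.0, 0.0], [0.0, 0.0, 0.0]], "delta_rot": [[0.0, 0.0, 0.0], [0.0, 0.0, 0.0], [0.0, 0.0, 0.0], [0.0, 0.0, 0.0], [0.0, 0.0, 0.0], [0.0, 0.0, 0.0], [0.0, 0.0, 0.0], [0.0, 0.0, 0.0]]}
max shift 0.01 turn 0.0 norms 0.01
```

>>> {"op": "carry_out", "data": {
  "offset": [
    [0.009, 0.0, 0.0],
    [0.009, 0.0, 0.0],
    [0.009, 0.0, 0.0],
    [0.009, 0.0, 0.0],
    [0, 0, 0]
  ],
  "delta_rot": [
    [0.0, 0.0, 0.0],
    [0.0, 0.0, 0.0],
    [0.0, 0.0, 0.0],
    [0.0, 0.0, 0.0],
    [0, 0, 0]
  ]
}}

```text
t: 35.67
position: [0.6441, -0.0684, 0.2043]
eef_rot: [0.707, -0.707, 0.004, -0.004]
contact_force: [0.9, 0.1, -3.2]
grip_width: 0.0156
```

```bash
python3 - <<'E'
from box import *
st()
d=cams.camera("side"); crop(d,320,190,430,290,6,"pics/s15.png")
E
```

```text
t 35.67 p [ 0.6441 -0.0684  0.2043] yaw -0.0109 q [-0.23  0.29  1.48  0.    1.37 -0.22] F [ 0.9  0.1 -3.2] g 0.0156
```

View pics/s15.png

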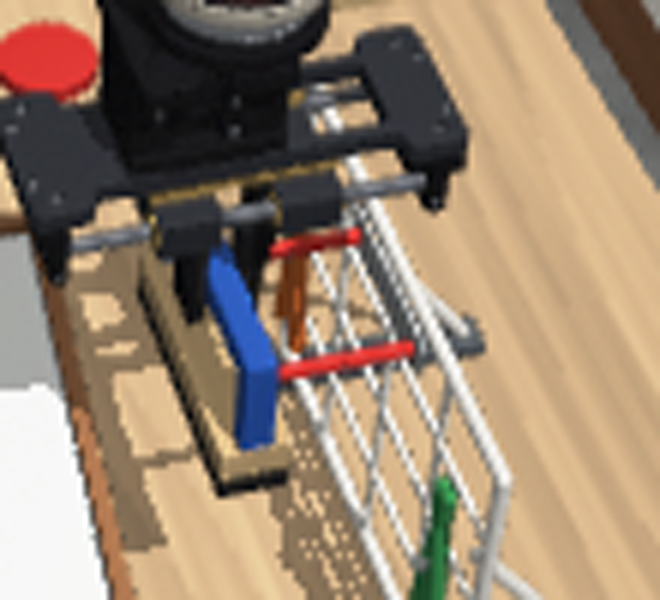

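No contact; prongs are passing into the arch. Continue in and then lower.

>>> {"op": "carry_out", "data": {
  "offset": [
    [0.009, 0.0, 0.0],
    [0.009, 0.0, 0.0],
    [0.008, 0.0, 0.0],
    [0.006, 0.0, 0.0],
    [0, 0, 0]
  ],
  "delta_rot": [
    [0.0, 0.0, 0.0],
    [0.0, 0.0, 0.0],
    [0.0, 0.0, 0.0],
    [0.0, 0.0, 0.0],
    [0, 0, 0]
  ]
}}

```text
t: 36.35
position: [0.6759, -0.0687, 0.2043]
eef_rot: [0.707, -0.707, 0.004, -0.004]
contact_force: [0.0, 0.4, -2.7]
grip_width: 0.0153
```

>>> {"op": "carry_out", "data": {
  "offset": [
    [0, 0.006, 0.0],
    [0, 0.006, 0.0],
    [0, 0.006, 0.0],
    [0, 0.002, 0],
    [0, 0, 0]
  ],
  "delta_rot": [
    [0.0, 0.0, 0.0],
    [0.0, 0.0, 0.0],
    [0.0, 0.0, 0.0],
    [0.0, 0.0, 0.0],
    [0, 0, 0]
  ]
}}

```text
t: 36.98
position: [0.6753, -0.0687, 0.1843]
eef_rot: [0.707, -0.707, 0.004, -0.004]
contact_force: [0.8, -0.4, -2.6]
grip_width: 0.0154
```

```bash
python3 - <<'E'
from box import *
st()
d=cams.camera("side"); crop(d,320,190,430,290,6,"pics/s16.png")
E
```

```text
t 36.98 p [ 0.6753 -0.0687  0.1843] yaw -0.0111 q [-0.22  0.37  1.41  0.    1.36 -0.21] F [ 0.8 -0.4 -2.6] g 0.0154
```

View pics/s16.png

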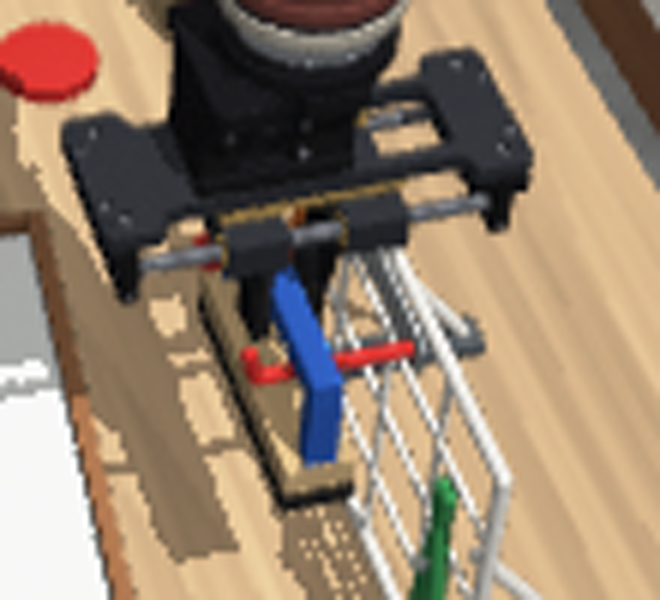

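>>> {"op": "carry_out", "data": {
  "offset": [
    [0, 0.001, 0.0],
    [0, 0.001, 0.0],
    [0, 0, 0]
  ],
  "delta_rot": [
    [0.0, 0.0, 0.0],
    [0.0, 0.0, 0.0],
    [0, 0, 0]
  ]
}}

```text
t: 37.4
position: [0.6757, -0.0687, 0.1829]
eef_rot: [-0.707, 0.707, -0.004, 0.004]
contact_force: [0.7, -0.8, -1.4]
grip_width: 0.0153
```

Contact is beginning to carry the weight. One more mm, then open partially (~36 mm).

>>> {"op": "carry_out", "data": {
  "offset": [
    [0, 0.001, 0.0],
    [0, 0, 0]
  ],
  "delta_rot": [
    [0.0, 0.0, 0.0],
    [0, 0, 0]
  ]
}}

```text
t: 37.65
position: [0.6757, -0.0688, 0.1827]
eef_rot: [-0.707, 0.707, -0.004, 0.004]
contact_force: [-3.0, 0.6, 4.6]
grip_width: 0.0152
```

>>> {"op": "carry_out", "data": {
  "offset": [
    [0, 0, 0],
    [0, 0, 0],
    [0, 0, 0],
    [0, 0, 0]
  ],
  "delta_rot": [
    [0, 0, 0],
    [0, 0, 0],
    [0, 0, 0],
    [0, 0, 0]
  ],
  "gripper": 0.4
}}

```text
t: 38.15
position: [0.6755, -0.0687, 0.1813]
eef_rot: [0.707, -0.707, 0.004, -0.004]
contact_force: [-0.7, -0.4, 0.1]
grip_width: 0.034
```

```bash
python3 - <<'E'
from box import *
st()
d=cams.camera("side"); crop(d,320,190,430,290,6,"pics/s17.png")
w=cams.camera("wrist"); cv2.imwrite("pics/w17.png",w["img"][:,:,::-1])
E
```

```text
t 38.15 p [ 0.6755 -0.0687  0.1813] yaw -0.011 q [-0.22  0.38  1.41  0.    1.35 -0.21] F [-0.7 -0.4  0.1] g 0.034
```

View pics/s17.png

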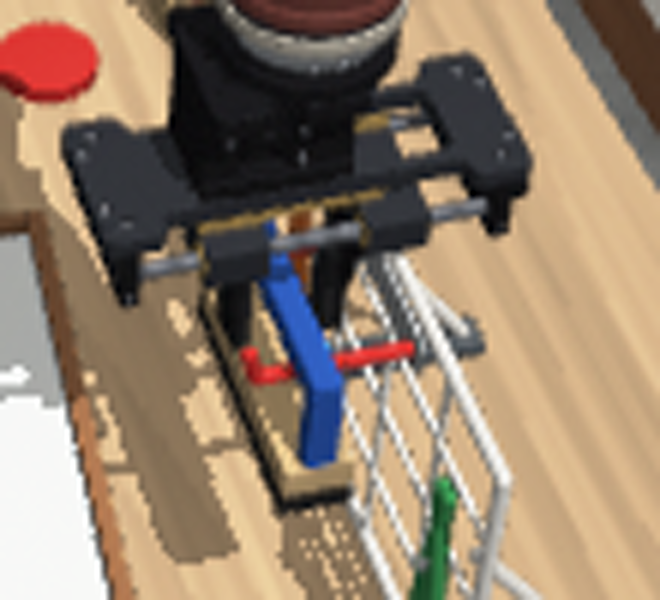

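View pics/w17.png

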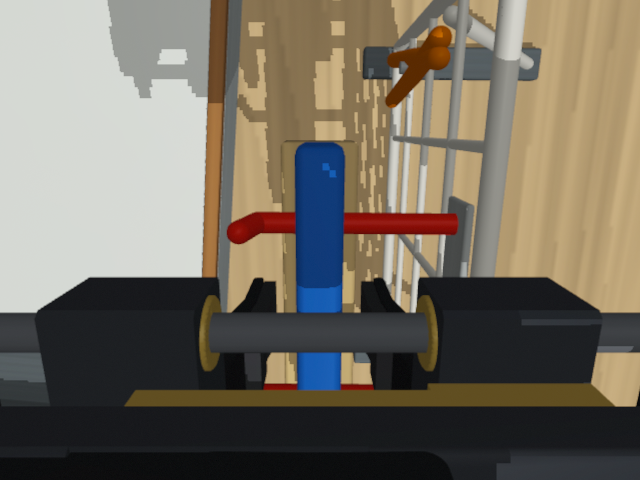

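Released, the bar rests across both prongs and the fingers are clear. Lift straight up and back off.

>>> {"op": "carry_out", "data": {
  "offset": [
    [0, -0.01, 0],
    [0, -0.015, 0],
    [0, -0.02, 0],
    [0, -0.03, 0],
    [0, -0.04, 0],
    [0, -0.04, 0],
    [-0.04, 0, 0],
    [-0.06, 0, 0],
    [-0.06, 0, 0],
    [-0.06, 0, 0]
  ],
  "delta_rot": [
    [0, 0, 0],
    [0, 0, 0],
    [0, 0, 0],
    [0, 0, 0],
    [0, 0, 0],
    [0, 0, 0],
    [0, 0, 0],
    [0, 0, 0],
    [0, 0, 0],
    [0, 0, 0]
  ]
}}

```text
t: 39.5
position: [0.4539, -0.0662, 0.3383]
eef_rot: [-0.707, 0.707, -0.003, 0.005]
contact_force: [-1.2, -0.8, 0.6]
grip_width: 0.0346
```

>>> {"op": "carry_out", "data": {
  "offset": [
    [0, 0, 0.05],
    [0, 0, 0.06],
    [0, 0, 0.06],
    [0, 0, 0.06],
    [0, 0, 0]
  ],
  "delta_rot": [
    [0, 0, 0],
    [0, 0, 0],
    [0, 0, 0],
    [0, 0, 0],
    [0, 0, 0]
  ]
}}

```text
t: 40.12
position: [0.4575, 0.1674, 0.3383]
eef_rot: [0.708, -0.707, 0.001, -0.002]
contact_force: [-0.9, -0.5, 0.4]
grip_width: 0.035
```

```bash
python3 - <<'E'
from box import *
st()
d=cams.camera("side"); crop(d,230,140,430,360,3.4,"pics/s18.png")
t=cams.camera("top"); cv2.imwrite("pics/t18.png",t["img"][:,:,::-1]); crop(t,270,120,440,330,3.5,"pics/t18c.png")
glass(t,z=.012)
b=max(cv2.findContours(masks(t,(105,120,40),(130,255,255))[0][130:230,330:400].copy(),0,1)[0],key=cv2.contourArea)
r=cv2.minAreaRect(b); print(r, cast(t,r[0][0]+330,r[0][1]+130,.21))
E
```

```text
t 40.12 p [0.4575 0.1674 0.3383] yaw -0.0046 q [ 0.19 -0.17  1.71  0.    1.6   0.19] F [-0.9 -0.5  0.4] g 0.035
red 26 [387. 287.] box [-0.045 -0.165]
green 82 [398. 277.] box [-0.015 -0.191]
teal 32 [394. 239.] box [ 0.09 -0.17]
violet 86 [395. 290.] box [-0.05  -0.185]
((31.5, 58.0), (10.0, 51.0), 90.0) [ 0.66474395 -0.06886151  0.21      ]
```

View pics/s18.png

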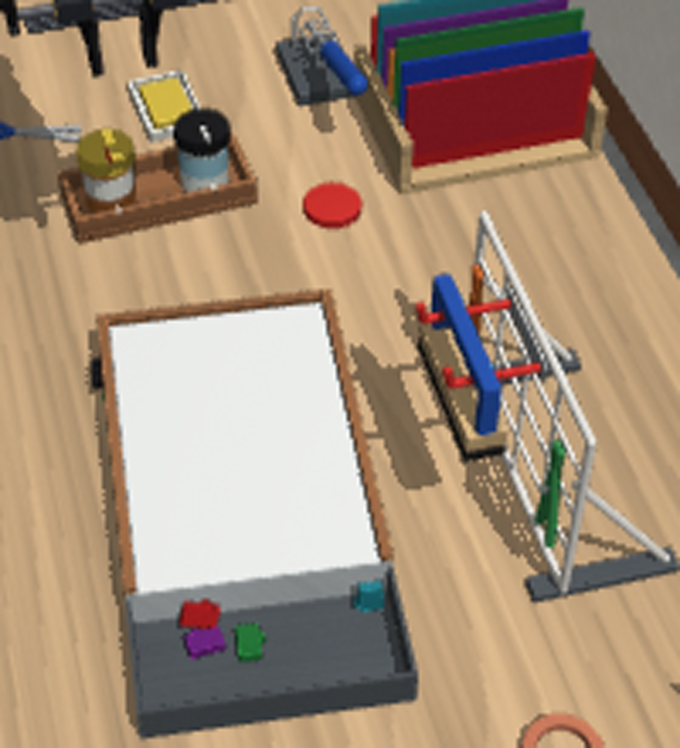

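View pics/t18c.png

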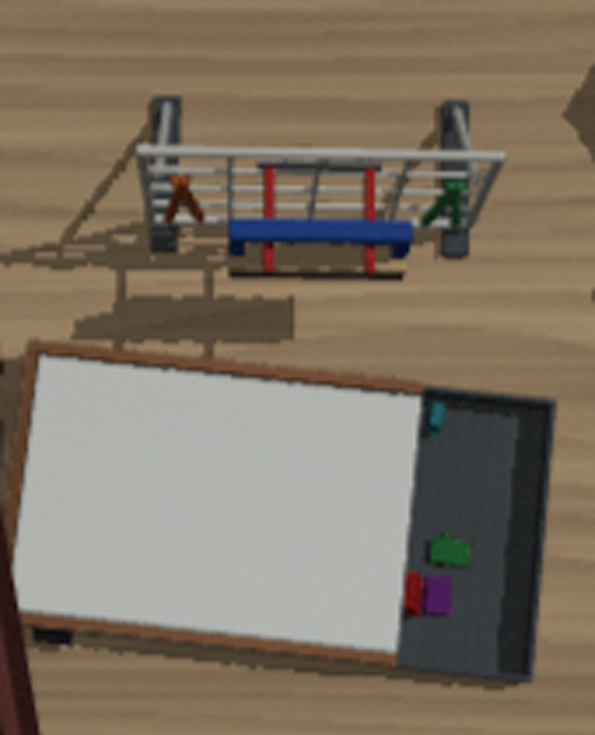

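View pics/t18.png

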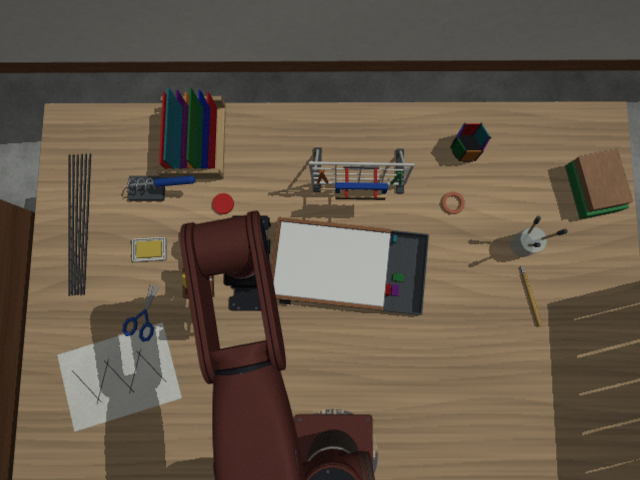

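```bash
python3 -c "
from h import *
print(monitor.state()['t'],ticket.close_job())"
```

```text
the job is handed in; nothing more can be done
40.225 None
```

The job is handed in at t = 40 s. Both caps are home, all four glass offcuts are in the tray, and the scraper hangs on the red hook with the gripper released and clear.

- **Caps:** I turned flux about 3.1 rad and patina about 2.5 rad clockwise to their stops. Afterwards the wrist camera put both lines within about 0.3° of the home direction, against the 0.12 rad allowed.
- **Glass:** Four offcuts were present (red, green, violet, teal). Red, green and violet went in on the first scraper pass. Teal had been knocked against the far batten before I started sweeping, and the second pass took it in. The last pictures show the light box empty. Red and teal seem to stand against the box's wall, but they lie below its top; I put all four at y about -0.165 to -0.191 m in the box frame.
- **Scraper:** The bar lies across both prongs. I measured its centre at y = -0.069 m; the middle between the prongs is about -0.068 to -0.069 m. It looked at rest in the last pictures, and the measured force on the tool was near zero.
- **Bystanders:** They look unmoved in the last pictures.

The cameras disagreed by up to about 10 mm on how far out the prong tips are. I aimed for the middle of the allowed range, and the pictures show the bar behind the upturned tips. I saw no slackening of the grip.

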